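# Release the cell test rack and unload it

## Task

The battery cells in the test rack are held down by the copper contact bar. Flip the ratchet pawl out, take the one pin key that fits the drive, press and turn it until its pins drop fully home, and with that key wind the drive clockwise until the bar is fully open. Do not shove the bar itself. In the end the key stands upright in the key tray again, and every cell stands upright on the floor of the cell tray, each in a compartment of its own.

Things in the scene. Friction and masses are not known exactly. Their poses are not given: they have to be found in the camera images.
- rack: fixed aluminium test rack. Five pockets in a row along its y at -76, -42, -8, 26, 60 mm, x = 0; cells stand in them 12 mm above the table, tops 82 mm up. Origin at table level in line with the row, +x away from the robot, +y left. Drive axis at (0, 125) mm, pawl pivot at (-40, 180) mm; a guide wall 14 mm thick, 82 mm high, at y = -108 mm.
- bar: copper contact bar, 28 mm wide (x), 170 mm long (y, from -99 to 71), 10 mm thick, 4 mm above the cell tops (86 to 96 mm up); origin at its underside, over the rack origin when closed. The bar spans 8 mm before to 20 mm beyond its origin in x. It slides along the rack's +x by 40 mm per rad of the drive and clears the cells when wound fully open (58 mm).
- drive (a joint): angle of the drive, a 52 mm square steel block on a vertical axis; 0 = bar closed, grows clockwise seen from above, end stop at 1.45 = bar fully open. Starts between 0 and 0.2. While the pawl is in, it is stopped at about 0.3 (0.45 if forced). Stiff to turn (about 0.1 N m), stays where it is left.
- drive_face (a point): centre of the drive block's top face, 70 mm above the table. Four square holes, 11.5 mm wide and 14 mm deep, lie with centres 14.5 mm from it along this frame's +-x and +-y; they turn with the drive. z up. The fitting key is home when its flange rests on this face (its pins' feet 12 mm below the face).
- pawl (a joint): angle of the ratchet pawl; 0 = in (holds the drive), grows clockwise from above, end stop at 1.0 = out; above about 0.4 the drive is free. Stays where it is left (about 1 N at the tab).
- pawl_tab (a point): centre of the top of the pawl's upright bare-metal tab, a round post 14 mm in diameter, its top 100 mm above the table and its foot 40 mm lower; it circles pawl_hinge at 48 mm. With the pawl in, it lies in the rack's -x from the hinge, and moves in the rack's +y as the pawl is flipped out.
- pawl_hinge (a point): point on the pawl's vertical hinge axis at the height of the tab's top.
- key_tray: loose plywood key tray, 66 mm (x) by 190 mm (y), three compartments 58 mm square in a row along its y at -62, 0, 62 mm, floor 5 mm thick, walls to 11 mm; the keys stand in it. Origin: centre of its underside.
- cell_tray: loose grey plastic cell tray, 60 by 167 mm, five compartments 27.5 mm square in a row along its y at -65, -32.5, 0, 32.5, 65 mm, x = 0; floor 5 mm thick, walls to 42 mm. About 700 g. Origin: centre of its underside.
- key_small: smallest pin key: four square steel pins 7 mm wide, 12 mm long, centres 9.5 mm from the axis (on the key's +-x and +-y), under a steel flange 33 mm across and 10 mm thick; on it a grey grip 44 mm long (x), 14 mm wide (y), spanning 22 to 58 mm above the origin. 150 g. Stands on its pins. Origin: on the axis at the pins' feet; z up.
- key_mid: middle-sized pin key: four square steel pins 7 mm wide, 12 mm long, centres 14.5 mm from the axis (on the key's +-x and +-y), under a steel flange 43 mm across and 10 mm thick; on it a grey grip 44 mm long (x), 14 mm wide (y), spanning 22 to 58 mm above the origin. 150 g. Stands on its pins. Origin: on the axis at the pins' feet; z up. The only one that fits the drive.
- key_large: largest pin key: four square steel pins 7 mm wide, 12 mm long, centres 20 mm from the axis (on the key's +-x and +-y), under a steel flange 54 mm across and 10 mm thick; on it a grey grip 44 mm long (x), 14 mm wide (y), spanning 22 to 58 mm above the origin. 150 g. Stands on its pins. Origin: on the axis at the pins' feet; z up.
- cell1: a cylindrical battery cell, 21 mm in diameter, 70 mm tall, about 70 g, standing in a pocket of the test rack (pocket 26 mm square, walls 25 mm high); may be absent. Origin: centre of its lower end, z up.
- cell2: a cylindrical battery cell, 21 mm in diameter, 70 mm tall, about 70 g, standing in a pocket of the test rack (pocket 26 mm square, walls 25 mm high); may be absent. Origin: centre of its lower end, z up.
- cell3: a cylindrical battery cell, 21 mm in diameter, 70 mm tall, about 70 g, standing in a pocket of the test rack (pocket 26 mm square, walls 25 mm high); may be absent. Origin: centre of its lower end, z up.
- cell4: a cylindrical battery cell, 21 mm in diameter, 70 mm tall, about 70 g, standing in a pocket of the test rack (pocket 26 mm square, walls 25 mm high); may be absent. Origin: centre of its lower end, z up.
- cell5: a cylindrical battery cell, 21 mm in diameter, 70 mm tall, about 70 g, standing in a pocket of the test rack (pocket 26 mm square, walls 25 mm high); may be absent. Origin: centre of its lower end, z up.
Not all that is in view belongs to the job. Several things look just like the key_tray: the one meant starts farthest from the robot's base.

How it is judged:
By the outcome, as a careful person would: the job done as asked, in the order asked, and still so for the second after the job is handed in, with the robot touching nothing.
Of cell1, cell2, cell3, cell4, cell5 only 3 to 5 are there at a start; the rules pass over those that are not, and their reading is None.
At some moment in a run one of key_tray, cell_tray may be knocked a few centimetres aside while the robot is not near it.
It also fails if it takes over 210 s, if anything falls off the work surface, if the arm or the gripper's body presses on something with over 40 N, if the wrist force passes 120 N, or if a joint passes its speed limit or range.

## Robot

A 7-joint arm with a two-finger parallel gripper is mounted at the origin on the work surface. World frame = base frame: x ahead of the robot, y to its left, z up, the work surface at z = 0. Lengths are in mm, angles in rad, forces in N, time in s.
With the tool pointing down it reaches from about 425 to 875 mm from the base axis. Payload 4.7 kg.
Tool frame: the origin (TCP) lies on the centre line of the jaws, within the pads' length; the fingertips stand 22 mm ahead of it and the grasp point (between the pads) lies 3 mm ahead of it; z points along the fingers, y is the line along which they close (so a half turn about z gives the same grasp; the last joint's range is limited). The gripper opens to 87 mm and grips with 3 to 60 N. Pads are 19 mm wide; open, the fingers measure 117 mm over their backs; the gripper's body (75 mm by 190 mm) begins 51 mm behind the grasp point.
Start: joints at [1.325, 0.321, -0.07, 1.45, 0.023, 1.371, -0.057], TCP at [166.956, -628.211, 244.587] pointing down, gripper open.
Joint ranges: [-2.86, 2.86], [-0.3, 2.09], [-1.38, 1.24], [0.06, 2.45], [-1.56, 4.7], [0.09, 2.05], [-2.69, 2.69]. Speed limits (rad/s): [2.57, 2.57, 3.14, 3.14, 3.14, 3.14, 3.14].

## Interface

Orientations are given as a rotation vector (axis times angle).
In Python, from plant import bot, camera, nets gives the robot as it stands.
- The arm moves only by the tool move_arm, never from a script. Its argument "series" is a list of rows, each an object of numbers: "dx", "dy", "dz": the shift along the world's x, y, z as a fraction of full scale; "wx", "wy", "wz": the turn, a rotation vector about the world's x, y, z as a fraction of full scale. A call has 1 to 10 rows; each row is the pose to reach, as a shift and turn from the pose commanded when the call began, turning the shorter way round; what a row does not reach only later rows make up. Full scale, the value 1, is 500 mm for a shift and pi rad for a turn. A row lasts 1/12 s, in which the tool goes at most 41.7 mm and 7.16 degrees, less where a joint would pass 70% of its speed; a pose out of reach is approached as far as the arm can. A call with a number of a shift or a turn outside -1 to 1 is refused whole. A call with a gripper value outside its range is refused whole. "hand" is the opening, from 0 (shut) to 1 (fully open), set as the call begins (left out, the last holds). The fingers move at their own pace and stop on an object; "squeeze" is the grip in N (left out, the last holds). Time passes only in rows, so rows that repeat a pose let the fingers close. It gives the time, the measured TCP pose, the force, the opening and the grip force at its end, in the units of the state.
- bot.read_state(): the state, without advancing time (a new reading comes with each control period).
- camera(name): name is "scene" or "top"; returns a dict with "pixels" (420x560x3 uint8, red, green, blue), "camera_matrix" (3x3 intrinsics, pixels), "distortion" ([k1, k2, p1, p2, k3] as OpenCV has them; the pictures are not rectified), "R" (3x3) and "t" (3): a world point X has camera coordinates R X + t. Camera axes: x right, y down, z forward; pixel columns grow to the right and rows downward; lengths in mm; the calibration is good to about 2 mm. A picture is of the moment at which its call begins. There is no depth.
- bot.finish_job(): hands the job in; it is judged then, once.
Trained networks look in the newest picture that a camera, given by its name, has taken for a name from the list of things; names that differ only in an ending like _2 or _b are one class to them, and where a whole thing is asked for, a point or a joint stands for the part that bears it (a point fixed in the world has none). Each returns a list of dicts, best first, with "p" (0 to 1); they miss things now and then, are a little off and sometimes report something else, mostly with a low value. They report only what shows in the picture. A call takes as long as a camera call. They do not tell look-alikes from the thing itself.
- nets.outline_of(target, camera): "region" (420x560 bool, what is visible of it) and "bbox" ([left, top, width, height] in pixels, round what is visible of it).
- nets.tip_of(target, camera): "xy" ([column, row] in pixels: a listed point, or the origin of a listed thing).
The state is a dict: "time": time; "joint_pos": joint angles; "qvel": joint speeds; "joint_torque": joint torques, N m; "tool_pos": TCP position; "tool_rot": TCP orientation; "contact_force": force on the tool from outside, world axes, zero at the start; "torque": the same for the moment, N m; "opening": opening from 0.0 (shut) to 1.0 (fully open); "grip_force": force on a finger pad.
Only numpy, scipy, OpenCV 4.12 (cv2) and the standard library are available. Lean on these libraries where they do the work, as an engineer would, in place of code of your own. Each camera call takes 0.05 s, during which the arm holds its last target. There are 200 camera calls.

## Working session

There is one attempt and no reset: what is moved stays moved. The work goes in short steps, Python scripts to look and compute and a tool call to move; the robot and the scene stay as the last step left them, time stands still between calls to the robot, and variables do not carry over. Pictures are saved under pics/ and viewed, at most 14 in all, crops included, and the job is handed in when it is done.

Besides the shell and the picture viewer there is one more tool, called by a JSON object that holds its "op" and its "data". move_arm: Moves the arm, as the interface text tells. Shift numbers are shares of 500 mm and turn numbers shares of pi rad, none past 1 either way. Its arguments: {"type":"object","properties":{"series":{"type":"array","items":{"type":"object","properties":{"dx":{"type":"number"},"dy":{"type":"number"},"dz":{"type":"number"},"wx":{"type":"number"},"wy":{"type":"number"},"wz":{"type":"number"}}}},"hand":{"type":"number"},"squeeze":{"type":"number"}},"required":["series"]}

```bash
ls; mkdir -p pics
cat > h.py <<'E'
import numpy as np, cv2
from plant import bot, camera, nets
def snap(name, fn=None):
    c=camera(name)
    for k in c:
        if k!="pixels": c[k]=np.array(c[k],float)
    if fn: cv2.imwrite("pics/"+fn, cv2.cvtColor(c["pixels"],cv2.COLOR_RGB2BGR))
    return c
def ray(c,px):
    p=cv2.undistortPoints(np.array([[px]],float),c["camera_matrix"],c["distortion"])[0,0]
    d=c["R"].T@np.array([p[0],p[1],1.]); o=-c["R"].T@c["t"]
    return o,d/np.linalg.norm(d)
def at_z(c,px,z):
    o,d=ray(c,px); return o+d*(z-o[2])/d[2]
def tri(c1,p1,c2,p2):
    o1,d1=ray(c1,p1);o2,d2=ray(c2,p2)
    A=np.stack([d1,-d2],1); s=np.linalg.lstsq(A,o2-o1,rcond=None)[0]
    a=o1+s[0]*d1;b=o2+s[1]*d2
    return (a+b)/2,np.linalg.norm(a-b)
def proj(c,X):
    X=np.atleast_2d(np.array(X,float))
    return cv2.projectPoints(X,cv2.Rodrigues(c["R"])[0],c["t"],c["camera_matrix"],c["distortion"])[0][:,0]
E
python3 - <<'E'
from h import *
S=snap("scene","s0.png");T=snap("top","t0.png")
for c in(S,T): print(-c["R"].T@c["t"], c["R"][2])
names="rack bar drive_face pawl_tab pawl_hinge key_tray cell_tray key_small key_mid key_large cell1".split()
for n in names:
    for cn,c in(("scene",S),("top",T)):
        print(n,cn,[(np.round(d["xy"]).tolist(),round(d["p"],2)) for d in nets.tip_of(n,cn)][:6])
print(bot.read_state())
E
```

```text
pics
[1223.90082842 -360.76951869  664.41467152] [-0.73604446  0.35833223 -0.57431399]
[ 262.71977412  -12.36990731 1129.67713605] [ 0.17797661  0.02672507 -0.98367174]
rack scene [([285.0, 274.0], 0.58)]
rack top [([304.0, 157.0], 0.64)]
bar scene [([284.0, 247.0], 0.96), ([182.0, 262.0], 0.36)]
bar top [([305.0, 141.0], 0.73)]
drive_face scene [([336.0, 242.0], 0.89), ([156.0, 267.0], 0.28)]
drive_face top [([259.0, 140.0], 0.6)]
pawl_tab scene [([341.0, 205.0], 0.54)]
pawl_tab top [([231.0, 166.0], 0.69)]
pawl_hinge scene [([350.0, 215.0], 0.53)]
pawl_hinge top [([236.0, 147.0], 0.75), ([255.0, 142.0], 0.24), ([303.0, 154.0], 0.21)]
key_tray scene [([156.0, 267.0], 0.92), ([165.0, 217.0], 0.6), ([249.0, 210.0], 0.59), ([336.0, 240.0], 0.19)]
key_tray top [([293.0, 249.0], 0.7), ([375.0, 282.0], 0.64), ([391.0, 210.0], 0.59)]
cell_tray scene [([369.0, 199.0], 0.79)]
cell_tray top [([175.0, 207.0], 0.77)]
key_small scene [([132.0, 275.0], 0.86)]
key_small top [([415.0, 210.0], 0.73)]
key_mid scene [([153.0, 267.0], 0.71)]
key_mid top [([232.0, 169.0], 0.6), ([393.0, 208.0], 0.5)]
ke
[... 279 characters left out ...]
.2, 'joint_pos': array([ 1.3250962 ,  0.32098341, -0.07010578,  1.45050409,  0.02261323,
        1.3707848 , -0.05689188]), 'qvel': array([-0.00046953, -0.00202364, -0.00060257,  0.00126048,  0.00059563,
       -0.00048915, -0.00099497]), 'joint_torque': array([ 4.51421474e-04, -4.91114366e+01, -4.03049458e-01, -3.12776041e+01,
       -6.38711778e-02,  3.36342026e-02,  2.15355226e-05]), 'tool_pos': array([ 166.95846555, -628.21415767,  244.59530614]), 'tool_rot': array([ 3.11500312e+00,  4.06986510e-01, -6.30192621e-05]), 'contact_force': array([ 0.13858539,  0.35328137, -0.76610054]), 'torque': array([ 0.04604202, -0.00431825,  0.02892167]), 'grip_force': 0.0, 'opening': 0.9981894617795936}
```

Run:
```python
import cv2
s=cv2.imread("pics/s0.png");t=cv2.imread("pics/t0.png")
cv2.imwrite("pics/s0c.png",cv2.resize(s[160:340,100:400],(800,480),interpolation=cv2.INTER_CUBIC))
cv2.imwrite("pics/t0c.png",cv2.resize(t[100:310,140:440],(800,560),interpolation=cv2.INTER_CUBIC))
```

```text
(no output)
```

View pics/s0c.png

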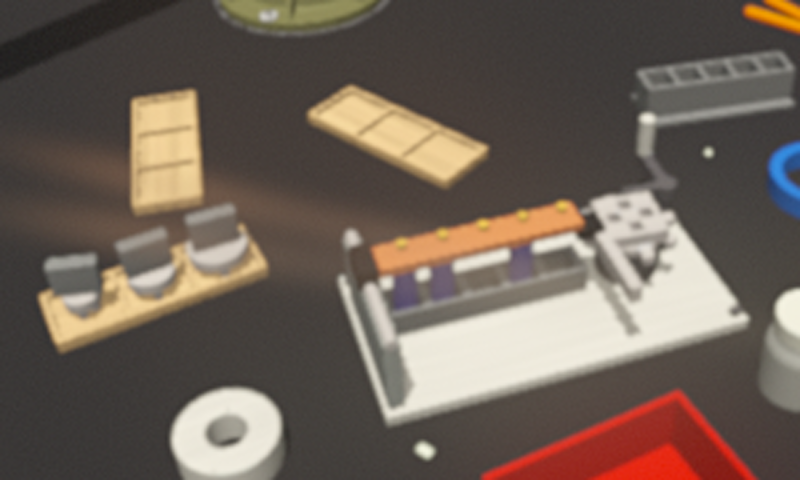

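View pics/t0c.png

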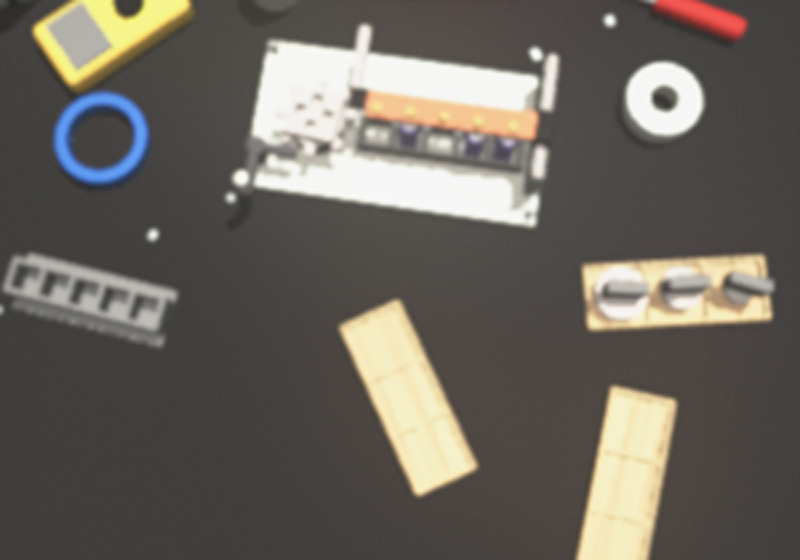

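```bash
cat > meas.py <<'E'
from h import *
def tips(n,k,reps=1):
    return [d["xy"] for d in nets.tip_of(n,k)[:4]]
E
python3 - <<'E'
from h import *
S=snap("scene");T=snap("top")
print(S["camera_matrix"][0,0],T["camera_matrix"][0,0])
P=lambda n,cn:nets.tip_of(n,cn)
for n in "rack bar drive_face pawl_tab pawl_hinge cell_tray key_small key_mid key_large key_tray".split():
    a=P(n,"scene");b=P(n,"top")
    best=sorted([(tri(S,x["xy"],T,y["xy"])[1],np.round(tri(S,x["xy"],T,y["xy"])[0],1).tolist(),np.round(x["xy"],1).tolist(),np.round(y["xy"],1).tolist(),round(x["p"],2),round(y["p"],2)) for x in a for y in b],key=lambda q:q[0])
    for q in best[:4 if n=="key_tray" else 2]: print(n,q)
# top outlines fitting: min area rect at known heights
for n,z in(("key_tray",11),("cell_tray",42),("bar",96),("rack",10)):
    for cn,c in(("top",T),("scene",S)):
      for d in nets.outline_of(n,cn)[:3]:
        m=d["region"].astype(np.uint8)
        cs=max(cv2.findContours(m,0,1)[0],key=cv2.contourArea)[:,0]
        w=np.array([at_z(c,p,z)[:2] for p in cs],np.float32)
        print(n,cn,round(d["p"],2),[np.round(v,1) for v in cv2.minAreaRect(w)])
E
```

```text
407.21587462208777 408.02242440041084
rack (np.float64(14.529529138293848), [631.2, -59.7, 3.6], [284.7, 274.9], [305.9, 155.6], 0.75, 0.74)
rack (np.float64(183.42295519785296), [627.0, 49.4, -10.2], [284.7, 274.9], [235.8, 147.6], 0.75, 0.48)
bar (np.float64(7.358698798606058), [634.8, -55.8, 84.1], [285.3, 248.8], [304.6, 144.5], 0.85, 0.89)
bar (np.float64(73.6763153533473), [613.6, -82.1, 75.9], [285.3, 248.8], [325.4, 158.3], 0.85, 0.18)
drive_face (np.float64(2.489326279478542), [649.9, 65.7, 75.5], [334.0, 239.2], [258.1, 139.5], 0.77, 0.88)
pawl_tab (np.float64(21.160106824710414), [575.5, 134.5, 98.1], [346.3, 204.9], [234.9, 165.6], 0.67, 0.69)
pawl_hinge (np.float64(0.3489394177647831), [615.6, 123.2, 102.0], [347.9, 214.5], [236.0, 148.6], 0.67, 0.65)
pawl_hinge (np.float64(58.19638346859324), [622.2, 144.0, 132.5], [370.7, 200.2], [236.0, 148.6], 0.62, 0.65)
cell_tray (np.float64(18.39617869333874), [463.5, 310.5, -5.8], [370.5, 198.4], [176.7, 213.6], 0.66, 0.82)
cell_tray (np.float64(297.0574917376566), [453.2, 194.6, -165.4], [284.7, 270.6], [176.7, 213.6], 0.54, 0.8
[... 1457 characters left out ...]
9.1, 299.2]), array([180.9,  63.4]), np.float64(77.2)]
cell_tray top 0.23 [array([652.1, -72.4]), array([215.1,  36.9]), np.float64(81.9)]
cell_tray scene 0.18 [array([ 486.7, -307.6]), array([45.8, 96.1]), np.float64(86.7)]
bar top 0.95 [array([632.3, -68.7]), array([202.3,  34.3]), np.float64(82.3)]
bar top 0.62 [array([ 459.9, -294.9]), array([39.3, 50. ]), np.float64(0.3)]
bar scene 0.65 [array([645. , -72.4]), array([206.9,  53.7]), np.float64(81.1)]
rack top 0.71 [array([657.7, -17.6]), array([330.7, 193.8]), np.float64(83.1)]
rack scene 0.89 [array([589.8,  16.6]), array([365.9, 305. ]), np.float64(81.5)]
rack scene 0.52 [array([525.7, 187. ]), array([ 42.7, 129.2]), np.float64(50.9)]
```

```bash
cat > rack.py <<'E'
from h import *
from scipy.optimize import least_squares
def Rz(a): return np.array([[np.cos(a),-np.sin(a),0],[np.sin(a),np.cos(a),0],[0,0,1]])
def W(p,X): # p = x,y,yaw
    return np.atleast_2d(X)@Rz(p[2]).T+[p[0],p[1],0]
def model(th,pawl=0):
    o=40*th
    sq=lambda cx,cy,h,z:[[cx-h,cy-h,z],[cx+h,cy-h,z],[cx+h,cy+h,z],[cx-h,cy+h,z]]
    L=[[[o-8,-99,96],[o+20,-99,96],[o+20,71,96],[o-8,71,96]]]
    r=lambda pts:(np.array(pts)-[0,125,0])@Rz(-th).T+[0,125,0]
    L.append(r(sq(0,125,26,70)))
    for dx,dy in((14.5,0),(-14.5,0),(0,14.5),(0,-14.5)): L.append(r(sq(dx,125+dy,5.75,70)))
    for y in(-76,-42,-8,26,60): L.append(sq(0,y,13,37))
    t=[-40-48*np.cos(pawl),180+48*np.sin(pawl),0]
    L.append([[t[0]+7*np.cos(a),t[1]+7*np.sin(a),100] for a in np.linspace(0,6,8)])
    L.append([[-60,-115,82],[60,-115,82],[60,-101,82],[-60,-101,82]])
    return L
def overlay(c,p,th,fn,box,sc,pawl=0,extra=()):
    x0,y0,x1,y1=box
    im=cv2.cvtColor(c["pixels"],cv2.COLOR_RGB2BGR)[y0:y1,x0:x1]
    im=cv2.resize(im,None,fx=sc,fy=sc,interpolation=cv2.INTER_CUBIC)
    for l in [W(p,q) for q in model(th,pawl)]+list(extra):
        q=(proj(c,l)+.5-[x0,y0])*sc
        cv2.polylines(im,[np.round(q).astype(int)],True,(0,255,0),1)
    cv2.imwrite("pics/"+fn,im)
E
cat > fit.py <<'E'
from rack import *
S=snap("scene");T=snap("top")
obs=[]
for n,X in(("drive_face",[0,125,70]),("pawl_tab",[-88,180,100]),("pawl_hinge",[-40,180,100]),("bar",None),("rack",[0,0,0])):
    for cn,c in(("scene",S),("top",T)):
        d=nets.tip_of(n,cn)
        if d: obs.append((n,c,X,d[0]["xy"]))
def f(v):
    r=[]
    for n,c,X,xy in obs:
        X=[40*v[3],0,86] if X is None else X
        w=.3 if n in("rack",) else 1
        r+=list(w*(proj(c,W(v,X))[0]-xy))
    return r
s=least_squares(f,[630,-58,-.14,.1],loss="soft_l1",bounds=([500,-200,-.6,0],[800,100,.4,.25]))
print(np.round(s.x,3))
print(np.round(f(s.x),1))
np.save("p0.npy",s.x)
overlay(T,s.x,s.x[3],"t1.png",(210,95,360,195),5.2)
overlay(S,s.x,s.x[3],"s1.png",(220,190,380,310),5)
E
python3 fit.py
```

```text
[ 6.31406e+02 -5.36270e+01 -1.35000e-01  0.00000e+00]
[ 0.3 -1.7  0.6  0.  -3.4  0.6 -1.   0.1  3.8 -1.4 -0.6 -0.6 -2.9  2.4
 -0.1  0.5  0.   0.3]
```

View pics/t1.png

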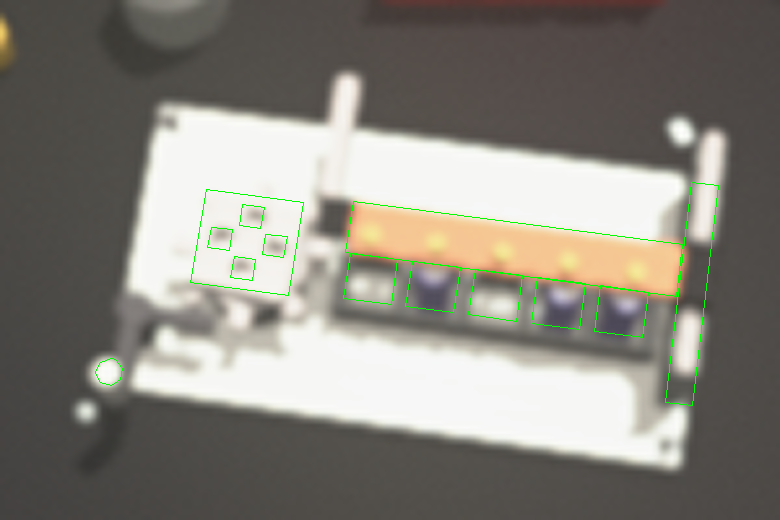

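View pics/s1.png

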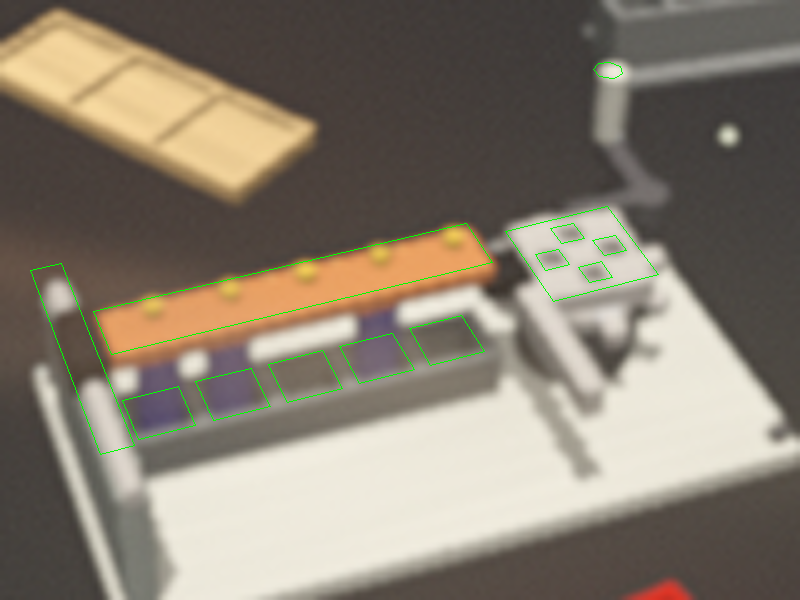

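{"op": "move_arm", "data": {"series": [{"dx":0.4,"dy":0.73,"wz":0.374},{"dx":0.4,"dy":0.73,"wz":0.374},{"dx":0.4,"dy":0.73,"wz":0.374},{"dx":0.4,"dy":0.73,"wz":0.374},{"dx":0.4,"dy":0.73,"wz":0.374},{"dx":0.4,"dy":0.73,"wz":0.374},{"dx":0.4,"dy":0.73,"wz":0.374},{"dx":0.4,"dy":0.73,"wz":0.374},{"dx":0.4,"dy":0.73,"wz":0.374},{"dx":0.4,"dy":0.73,"wz":0.374}], "hand": 0}}

```text
invalid input
```

{"op": "move_arm", "data": {"series": [{"dx":0.398,"dy":0.73},{"dx":0.398,"dy":0.73},{"dx":0.398,"dy":0.73},{"dx":0.398,"dy":0.73},{"dx":0.398,"dy":0.73},{"dx":0.398,"dy":0.73},{"dx":0.398,"dy":0.73},{"dx":0.398,"dy":0.73},{"dx":0.398,"dy":0.73},{"dx":0.398,"dy":0.73}]}}

```text
invalid input
```

{"op": "move_arm", "data": {"series": [{"dx":0.4,"dy":0.73,"dz":0,"wx":0,"wy":0,"wz":0.374},{"dx":0.4,"dy":0.73,"dz":0,"wx":0,"wy":0,"wz":0.374}], "hand": 0}}

```text
time: 3.47
tool_pos: [205.2, -555.6, 243.5]
tool_rot: [-3.039, -0.793, 0.001]
contact_force: [1.2, 0.5, 0.4]
opening: 0.918
grip_force: 0.0
```

{"op": "move_arm", "data": {"series": [{"dx":0.36,"dy":0.657,"dz":0,"wx":0,"wy":0,"wz":0.295},{"dx":0.36,"dy":0.657,"dz":0,"wx":0,"wy":0,"wz":0.295},{"dx":0.36,"dy":0.657,"dz":0,"wx":0,"wy":0,"wz":0.295},{"dx":0.36,"dy":0.657,"dz":0,"wx":0,"wy":0,"wz":0.295},{"dx":0.36,"dy":0.657,"dz":0,"wx":0,"wy":0,"wz":0.295},{"dx":0.36,"dy":0.657,"dz":0,"wx":0,"wy":0,"wz":0.295},{"dx":0.36,"dy":0.657,"dz":0,"wx":0,"wy":0,"wz":0.295},{"dx":0.36,"dy":0.657,"dz":0,"wx":0,"wy":0,"wz":0.295},{"dx":0.36,"dy":0.657,"dz":0,"wx":0,"wy":0,"wz":0.295},{"dx":0.36,"dy":0.657,"dz":0,"wx":0,"wy":0,"wz":0.295}]}}

```text
time: 4.3
tool_pos: [391.3, -218.4, 245.4]
tool_rot: [2.352, 2.082, 0.005]
contact_force: [0.2, -0.0, 0.8]
opening: 0.171
grip_force: 0.0
```

{"op": "move_arm", "data": {"series": [{"dx":0.36,"dy":0.657,"dz":0,"wx":0,"wy":0,"wz":0},{"dx":0.36,"dy":0.657,"dz":0,"wx":0,"wy":0,"wz":0},{"dx":0.36,"dy":0.657,"dz":0,"wx":0,"wy":0,"wz":0},{"dx":0.36,"dy":0.657,"dz":0,"wx":0,"wy":0,"wz":0},{"dx":0.36,"dy":0.657,"dz":0,"wx":0,"wy":0,"wz":0},{"dx":0.36,"dy":0.657,"dz":0,"wx":0,"wy":0,"wz":0},{"dx":0.36,"dy":0.657,"dz":0,"wx":0,"wy":0,"wz":0},{"dx":0.36,"dy":0.657,"dz":0,"wx":0,"wy":0,"wz":0},{"dx":0.36,"dy":0.657,"dz":0,"wx":0,"wy":0,"wz":0},{"dx":0.36,"dy":0.657,"dz":0,"wx":0,"wy":0,"wz":0}]}}

```text
time: 5.13
tool_pos: [568.1, 111.5, 244.1]
tool_rot: [-2.349, -2.076, -0.009]
contact_force: [-1.6, 0.4, 0.8]
opening: 0.004
grip_force: 0.0
```

{"op": "move_arm", "data": {"series": [{"dx":-0.005,"dy":-0.02,"dz":-0.304,"wx":0,"wy":0,"wz":0},{"dx":-0.005,"dy":-0.02,"dz":-0.304,"wx":0,"wy":0,"wz":0},{"dx":-0.005,"dy":-0.02,"dz":-0.304,"wx":0,"wy":0,"wz":0},{"dx":-0.005,"dy":-0.02,"dz":-0.304,"wx":0,"wy":0,"wz":0},{"dx":-0.005,"dy":-0.02,"dz":-0.304,"wx":0,"wy":0,"wz":0},{"dx":-0.005,"dy":-0.02,"dz":-0.304,"wx":0,"wy":0,"wz":0}]}}

```text
time: 5.63
tool_pos: [563.7, 91.3, 91.9]
tool_rot: [-2.364, -2.066, 0.003]
contact_force: [-0.2, -0.5, 1.0]
opening: 0.002
grip_force: 0.0
```

{"op": "move_arm", "data": {"series": [{"dx":0.007,"dy":0.022,"dz":0,"wx":0,"wy":0,"wz":0},{"dx":0.012,"dy":0.044,"dz":0,"wx":0,"wy":0,"wz":0},{"dx":0.018,"dy":0.062,"dz":0,"wx":0,"wy":0,"wz":0},{"dx":0.024,"dy":0.08,"dz":0,"wx":0,"wy":0,"wz":0},{"dx":0.03,"dy":0.096,"dz":0,"wx":0,"wy":0,"wz":0},{"dx":0.036,"dy":0.112,"dz":0,"wx":0,"wy":0,"wz":0},{"dx":0.04,"dy":0.122,"dz":0,"wx":0,"wy":0,"wz":0},{"dx":0.043,"dy":0.13,"dz":0,"wx":0,"wy":0,"wz":0},{"dx":0.043,"dy":0.133,"dz":0,"wx":0,"wy":0,"wz":0},{"dx":0.043,"dy":0.133,"dz":0,"wx":0,"wy":0,"wz":0}]}}

```text
time: 6.47
tool_pos: [588.4, 155.8, 93.0]
tool_rot: [2.364, 2.062, 0.001]
contact_force: [4.5, -5.2, 1.4]
opening: 0.01
grip_force: 3.2
```

{"op": "move_arm", "data": {"series": [{"dx":0,"dy":0.004,"dz":0,"wx":0,"wy":0,"wz":0},{"dx":0,"dy":0.008,"dz":0,"wx":0,"wy":0,"wz":0},{"dx":0,"dy":0.008,"dz":0,"wx":0,"wy":0,"wz":0}]}}

```text
time: 6.72
tool_pos: [589.3, 156.8, 92.9]
tool_rot: [2.364, 2.057, -0.002]
contact_force: [5.6, -9.6, 1.0]
opening: 0.007
grip_force: 5.5
```

Run:
```python
from rack import *
p=np.load("p0.npy")
S=snap("scene","s2.png")
overlay(S,p,p[3],"s2c.png",(300,170,380,230),8,pawl=1.0)
```

```text
(no output)
```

View pics/s2c.png

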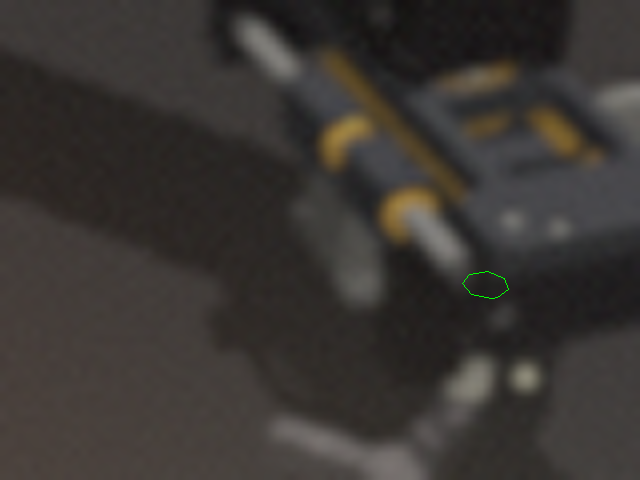

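{"op": "move_arm", "data": {"series": [{"dx":-0.02,"dy":-0.05,"dz":0,"wx":0,"wy":0,"wz":0},{"dx":-0.02,"dy":-0.05,"dz":0.08,"wx":0,"wy":0,"wz":0},{"dx":-0.02,"dy":-0.05,"dz":0.16,"wx":0,"wy":0,"wz":0},{"dx":-0.02,"dy":-0.05,"dz":0.24,"wx":0,"wy":0,"wz":0},{"dx":-0.06,"dy":-0.12,"dz":0.3,"wx":0,"wy":0,"wz":0},{"dx":-0.12,"dy":-0.18,"dz":0.3,"wx":0,"wy":0,"wz":0},{"dx":-0.18,"dy":-0.24,"dz":0.3,"wx":0,"wy":0,"wz":0},{"dx":-0.2,"dy":-0.3,"dz":0.3,"wx":0,"wy":0,"wz":0},{"dx":-0.2,"dy":-0.3,"dz":0.3,"wx":0,"wy":0,"wz":0}], "hand": 0.46}}

```text
time: 7.52
tool_pos: [483.4, 5.0, 242.4]
tool_rot: [2.373, 2.053, -0.008]
contact_force: [0.8, -1.6, -0.3]
opening: 0.453
grip_force: 0.0
```

```bash
cat > key.py <<'E'
from rack import *
def boxk(h0,h1,a,b): return [[[-a,-b,h],[a,-b,h],[a,b,h],[-a,b,h]] for h in(h0,h1)]
def keym(r,ox,oy,yaw,z=5):
    L=boxk(22,58,22,7)
    L+= [[[r*np.cos(t),r*np.sin(t),h] for t in np.linspace(0,6.28,24)] for h in(12,22)]
    return [W([ox,oy,yaw],np.array(l)+[0,0,z]) for l in L]
E
python3 - <<'E'
from key import *
p=np.load("p0.npy")
S=snap("scene","s3.png");T=snap("top","t3.png")
print("tab pred",proj(S,W(p,[-40-48*np.cos(1),180+48*np.sin(1),100])),[(np.round(d["xy"],1),d["p"]) for d in nets.tip_of("pawl_tab","scene")][:2])
for n,r in(("key_small",16.5),("key_mid",21.5),("key_large",27)):
    M={}
    for cn,c in(("scene",S),("top",T)):
        d=nets.outline_of(n,cn); t=nets.tip_of(n,cn)
        for q in d[:2]:print(n,cn,round(q["p"],2),q["bbox"])
        for q in t[:2]:print("  tip",round(q["p"],2),np.round(q["xy"],1),np.round(at_z(c,q["xy"],5)[:2],1))
d=nets.outline_of("key_mid","top")[0]["region"]; s=nets.outline_of("key_mid","scene")[0]["region"]
def mask(c,v):
    m=np.zeros((420*4,560*4),np.uint8)
    for lo,hi,pts in((22,58,[[-22,-7],[22,-7],[22,7],[-22,7]]),(12,22,[[21.5*np.cos(t),21.5*np.sin(t)] for t in np.linspace(0,6.28,24)]),(0,12,[[16*np.cos(t),16*np.sin(t)] for t in np.linspace(0,6.28,24)])):
        X=np.array([[a,b,h] for h in(lo,hi) for a,b in pts])+[0,0,5]
        q=((proj(c,W(v,X))+.5)*4).astype(np.int32)
        cv2.fillConvexPoly(m,cv2.convexHull(q),255)
    return cv2.resize(m,(560,420),interpolation=cv2.INTER_AREA)/255.
from scipy.optimize import minimize
cost=lambda v:sum(np.abs(mask(c,v)-r).sum() for c,r in((T,d),(S,s)))
best=min((minimize(cost,[472,-308,y],method="Nelder-Mead",options=dict(initial_simplex=[[472,-308,y],[478,-308,y],[472,-302,y],[472,-308,y+.3]])) for y in(1.2,1.6,2.0)),key=lambda o:o.fun)
print(best.x,best.fun,d.sum(),s.sum())
np.save("key.npy",best.x)
e=keym(21.5,*best.x)
overlay(T,p,0,"a.png",(345,180,445,240),4,extra=e)
overlay(S,p,0,"b.png",(105,230,205,305),4,extra=e)
a=cv2.imread("pics/a.png");b=cv2.imread("pics/b.png")
overlay(S,p,0,"c.png",(300,170,400,245),4,pawl=1)
c=cv2.imread("pics/c.png")
im=np.zeros((600,800,3),np.uint8);im[:240,:400]=a;im[300:,:400]=b;im[300:,400:]=c
cv2.imwrite("pics/v3.png",im)
print(bot.read_state()["tool_pos"],bot.read_state()["joint_pos"])
E
```

```text
tab pred [[360.18392648 205.03015345]] [(array([362.9, 203.8]), 0.82)]
key_small scene 0.62 [118.2, 255.2, 23.6, 24.7]
  tip 0.95 [130.9 276.6] [ 477.9 -372.5]
  tip 0.48 [155.2 265.3] [ 465.9 -311.8]
key_small top 0.49 [409.9, 204.2, 15.8, 7.4]
  tip 0.51 [414.8 210.2] [ 469.8 -371. ]
key_mid scene 0.59 [142.3, 245.5, 22.3, 27.8]
  tip 0.98 [158.  269.1] [ 481.9 -308.8]
key_mid top 0.48 [388.3, 195.9, 18.7, 17.3]
  tip 0.6 [394.5 206. ] [ 481.5 -314.2]
key_large scene 0.73 [169.3, 240.6, 24.1, 21.7]
  tip 0.35 [252.6 277.5] [ 608.4 -121.5]
key_large top 0.79 [364.8, 199.6, 17.6, 16.0]
  tip 0.88 [370.9 213.7] [ 459.2 -247. ]
  tip 0.65 [174.2 215.6] [451.1 306. ]
[ 474.56038087 -308.12668968    1.48792098] 77.98823529411764 233 416
[486.03304951  12.3959667  242.59526209] [ 7.66031371e-01  1.20973042e-03 -8.36201180e-01  1.82212288e+00
  9.26000360e-04  1.31857232e+00 -2.04577291e-01]
```

View pics/v3.png

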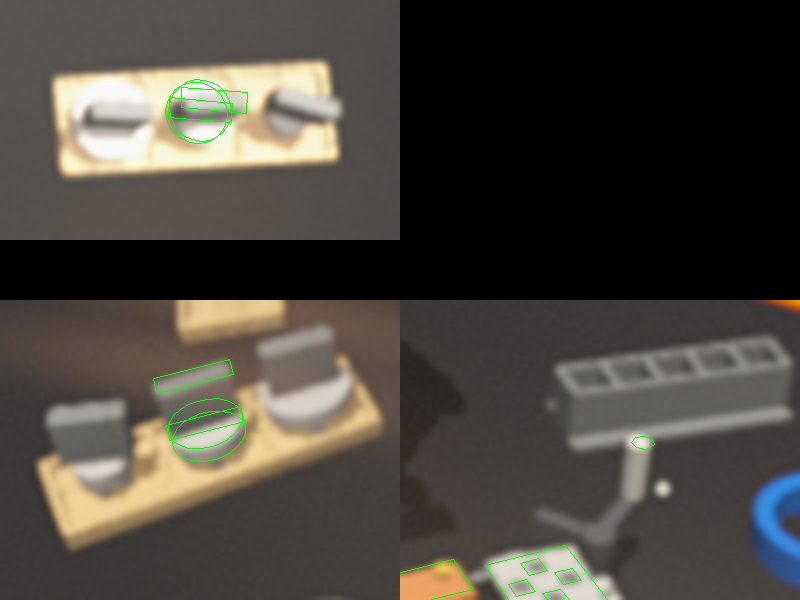

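{"op": "move_arm", "data": {"series": [{"dx":-0.023,"dy":-0.641,"dz":-0.1,"wx":0,"wy":0,"wz":0.033},{"dx":-0.023,"dy":-0.641,"dz":-0.1,"wx":0,"wy":0,"wz":0.033},{"dx":-0.023,"dy":-0.641,"dz":-0.1,"wx":0,"wy":0,"wz":0.033},{"dx":-0.023,"dy":-0.641,"dz":-0.1,"wx":0,"wy":0,"wz":0.033},{"dx":-0.023,"dy":-0.641,"dz":-0.1,"wx":0,"wy":0,"wz":0.033},{"dx":-0.023,"dy":-0.641,"dz":-0.1,"wx":0,"wy":0,"wz":0.033},{"dx":-0.023,"dy":-0.641,"dz":-0.1,"wx":0,"wy":0,"wz":0.033},{"dx":-0.023,"dy":-0.641,"dz":-0.1,"wx":0,"wy":0,"wz":0.033},{"dx":-0.023,"dy":-0.641,"dz":-0.245,"wx":0,"wy":0,"wz":0.033},{"dx":-0.023,"dy":-0.641,"dz":-0.245,"wx":0,"wy":0,"wz":0.033}]}}

```text
time: 9.2
tool_pos: [473.8, -311.8, 118.9]
tool_rot: [2.26, 2.179, 0.0]
contact_force: [0.4, 2.2, -1.5]
opening: 0.458
grip_force: 0.0
```

{"op": "move_arm", "data": {"series": [{"dx":0,"dy":0,"dz":0,"wx":0,"wy":0,"wz":0},{"dx":0,"dy":0,"dz":0,"wx":0,"wy":0,"wz":0},{"dx":0,"dy":0,"dz":0,"wx":0,"wy":0,"wz":0}]}}

```text
time: 9.45
tool_pos: [475.7, -308.1, 121.8]
tool_rot: [2.253, 2.187, 0.001]
contact_force: [1.0, 0.3, 0.2]
opening: 0.462
grip_force: 0.0
```

{"op": "move_arm", "data": {"series": [{"dx":-0.001,"dy":0,"dz":-0.04,"wx":0,"wy":0,"wz":0},{"dx":-0.001,"dy":0,"dz":-0.08,"wx":0,"wy":0,"wz":0},{"dx":-0.001,"dy":0,"dz":-0.11,"wx":0,"wy":0,"wz":0},{"dx":-0.001,"dy":0,"dz":-0.13,"wx":0,"wy":0,"wz":0},{"dx":-0.001,"dy":0,"dz":-0.14,"wx":0,"wy":0,"wz":0},{"dx":-0.001,"dy":0,"dz":-0.14,"wx":0,"wy":0,"wz":0},{"dx":-0.001,"dy":0,"dz":-0.14,"wx":0,"wy":0,"wz":0}]}}

```text
time: 10.03
tool_pos: [474.9, -308.5, 51.4]
tool_rot: [2.253, 2.186, 0.001]
contact_force: [0.4, 0.1, 0.9]
opening: 0.458
grip_force: 0.0
```

{"op": "move_arm", "data": {"series": [{"dx":0,"dy":0,"dz":0,"wx":0,"wy":0,"wz":0},{"dx":0,"dy":0,"dz":0,"wx":0,"wy":0,"wz":0},{"dx":0,"dy":0,"dz":0,"wx":0,"wy":0,"wz":0},{"dx":0,"dy":0,"dz":0,"wx":0,"wy":0,"wz":0},{"dx":0,"dy":0,"dz":0,"wx":0,"wy":0,"wz":0},{"dx":0,"dy":0,"dz":0,"wx":0,"wy":0,"wz":0}], "hand": 0, "squeeze": 40}}

```text
time: 10.53
tool_pos: [474.2, -308.2, 50.4]
tool_rot: [2.255, 2.187, 0.0]
contact_force: [1.3, 0.2, 1.5]
opening: 0.158
grip_force: 40.0
```

{"op": "move_arm", "data": {"series": [{"dx":0,"dy":0,"dz":0.06,"wx":0,"wy":0,"wz":0},{"dx":0,"dy":0,"dz":0.14,"wx":0,"wy":0,"wz":0},{"dx":0,"dy":0,"dz":0.22,"wx":0,"wy":0,"wz":0},{"dx":0,"dy":0,"dz":0.3,"wx":0,"wy":0,"wz":0},{"dx":0.06,"dy":0.13,"dz":0.3,"wx":0,"wy":0,"wz":-0.04},{"dx":0.09,"dy":0.195,"dz":0.3,"wx":0,"wy":0,"wz":-0.04},{"dx":0.12,"dy":0.26,"dz":0.3,"wx":0,"wy":0,"wz":-0.04},{"dx":0.15,"dy":0.326,"dz":0.3,"wx":0,"wy":0,"wz":-0.04},{"dx":0.18,"dy":0.39,"dz":0.3,"wx":0,"wy":0,"wz":-0.04},{"dx":0.18,"dy":0.39,"dz":0.3,"wx":0,"wy":0,"wz":-0.04}]}}

```text
time: 11.37
tool_pos: [566.1, -103.5, 200.4]
tool_rot: [-2.375, -2.052, -0.008]
contact_force: [-0.3, 1.3, -1.3]
opening: 0.161
grip_force: 40.0
```

{"op": "move_arm", "data": {"series": [{"dx":0.168,"dy":0.367,"dz":0,"wx":0,"wy":0,"wz":0},{"dx":0.168,"dy":0.367,"dz":0,"wx":0,"wy":0,"wz":0},{"dx":0.168,"dy":0.367,"dz":0,"wx":0,"wy":0,"wz":0},{"dx":0.168,"dy":0.367,"dz":0,"wx":0,"wy":0,"wz":0},{"dx":0.168,"dy":0.367,"dz":0,"wx":0,"wy":0,"wz":0},{"dx":0.168,"dy":0.367,"dz":0,"wx":0,"wy":0,"wz":0},{"dx":0.168,"dy":0.367,"dz":0,"wx":0,"wy":0,"wz":0},{"dx":0.168,"dy":0.367,"dz":0,"wx":0,"wy":0,"wz":0},{"dx":0.168,"dy":0.367,"dz":0,"wx":0,"wy":0,"wz":0}]}}

```text
time: 12.12
tool_pos: [647.8, 68.0, 199.6]
tool_rot: [2.39, 2.038, -0.003]
contact_force: [0.2, -0.4, -2.0]
opening: 0.158
grip_force: 40.0
```

{"op": "move_arm", "data": {"series": [{"dx":0.001,"dy":0.004,"dz":-0.06,"wx":0,"wy":0,"wz":0},{"dx":0.001,"dy":0.004,"dz":-0.12,"wx":0,"wy":0,"wz":0},{"dx":0.001,"dy":0.004,"dz":-0.13,"wx":0,"wy":0,"wz":0},{"dx":0.001,"dy":0.004,"dz":-0.13,"wx":0,"wy":0,"wz":0},{"dx":0.001,"dy":0.004,"dz":-0.13,"wx":0,"wy":0,"wz":0}]}}

```text
time: 12.53
tool_pos: [648.9, 71.1, 136.0]
tool_rot: [2.389, 2.039, 0.001]
contact_force: [0.0, 1.0, -1.1]
opening: 0.157
grip_force: 40.0
```

Run:
```python
from key import *
p=np.load("p0.npy")
S=snap("scene","s4.png");T=snap("top","t4.png")
def blobs(im,c,th=0.03):
    g=cv2.cvtColor(cv2.imread("pics/"+im),cv2.COLOR_BGR2GRAY).astype(float)
    g=cv2.resize(g,None,fx=4,fy=4,interpolation=cv2.INTER_CUBIC)
    out=[]
    for l in model(th)[2:6]:
        q=proj(c,W(p,l).mean(0))[0]
        x,y=((q+.5)*4).astype(int); w=g[y-10:y+11,x-12:x+13]
        ww=np.clip(np.percentile(w,60)-w,0,None)**2; yy,xx=np.mgrid[-10:11,-12:13]
        out.append(q+[(ww*xx).sum()/ww.sum()/4,(ww*yy).sum()/ww.sum()/4])
    return np.array(out)
for im,c in(("t0.png",T),("s0.png",S),("s3.png",S)):
    b=blobs(im,c); P=np.array([at_z(c,q,68)[:2] for q in b])
    d=P[0]-P[1]; e=P[2]-P[3]
    print(im,"ctr",P.mean(0).round(1),"yaw",np.arctan2(d[1],d[0]).round(3),(np.arctan2(e[1],e[0])-np.pi/2).round(3),np.linalg.norm(d),np.linalg.norm(e))
print("model",W(p,[0,125,0]))
st=bot.read_state();v=st["tool_pos"];r=st["tool_rot"];print(v,2*np.arctan2(r[1],r[0]),st["joint_pos"].round(2))
yaw=2*np.arctan2(r[1],r[0])%np.pi
e=keym(21.5,v[0],v[1],yaw,v[2]-45.5)
overlay(S,p,.03,"s4c.png",(290,190,390,265),8,pawl=1,extra=e)
```

```text
t0.png ctr [649.5  69.4] yaw -0.278 -0.229 29.50945027275289 29.934446144493844
s0.png ctr [647.3  71.9] yaw -0.23 -0.22 29.279598356984394 29.111009386041793
s3.png ctr [647.3  71.9] yaw -0.229 -0.22 29.29695075604296 29.16689654694501
model [[648.17810945  70.24254103   0.        ]]
[649.76936715  72.06922672 137.35802271] 1.4136039090980528 [ 0.39  0.49 -0.72  1.55  0.34  1.22 -0.54]
```

View pics/s4c.png

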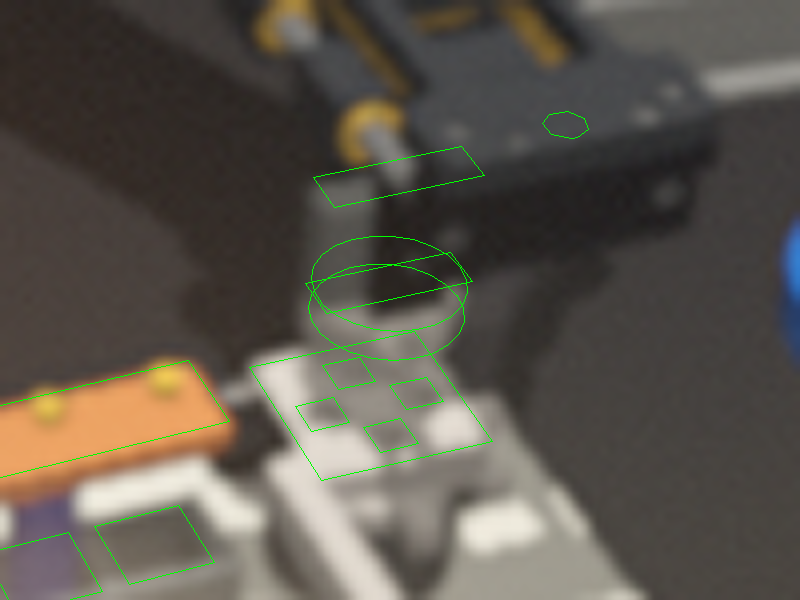

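{"op": "move_arm", "data": {"series": [{"dx":-0.002,"dy":0.001,"dz":-0.015,"wx":0,"wy":0,"wz":-0.022},{"dx":-0.002,"dy":0.001,"dz":-0.03,"wx":0,"wy":0,"wz":-0.022},{"dx":-0.002,"dy":0.001,"dz":-0.04,"wx":0,"wy":0,"wz":-0.022},{"dx":-0.002,"dy":0.001,"dz":-0.044,"wx":0,"wy":0,"wz":-0.022},{"dx":-0.002,"dy":0.001,"dz":-0.048,"wx":0,"wy":0,"wz":-0.022},{"dx":-0.002,"dy":0.001,"dz":-0.052,"wx":0,"wy":0,"wz":-0.022},{"dx":-0.002,"dy":0.001,"dz":-0.052,"wx":0,"wy":0,"wz":-0.022}]}}

```text
time: 13.22
tool_pos: [647.4, 72.8, 108.9]
tool_rot: [-2.457, -1.958, 0.0]
contact_force: [0.3, -0.1, -1.5]
opening: 0.16
grip_force: 40.0
```

{"op": "move_arm", "data": {"series": [{"dx":0,"dy":0,"dz":-0.004,"wx":0,"wy":0,"wz":0},{"dx":0,"dy":0,"dz":-0.008,"wx":0,"wy":0,"wz":0},{"dx":0,"dy":0,"dz":-0.012,"wx":0,"wy":0,"wz":0},{"dx":0,"dy":0,"dz":-0.014,"wx":0,"wy":0,"wz":0},{"dx":0,"dy":0,"dz":-0.014,"wx":0,"wy":0,"wz":0}]}}

```text
time: 13.63
tool_pos: [647.7, 72.9, 103.3]
tool_rot: [2.456, 1.957, 0.0]
contact_force: [-3.0, -1.1, 4.7]
opening: 0.161
grip_force: 40.0
```

{"op": "move_arm", "data": {"series": [{"dx":0,"dy":0,"dz":-0.003,"wx":0,"wy":0,"wz":0},{"dx":0,"dy":0,"dz":-0.006,"wx":0,"wy":0,"wz":0},{"dx":0,"dy":0,"dz":-0.006,"wx":0,"wy":0,"wz":0}]}}

```text
time: 13.88
tool_pos: [647.7, 73.0, 103.2]
tool_rot: [2.456, 1.956, -0.001]
contact_force: [-8.4, -3.1, 19.8]
opening: 0.16
grip_force: 40.0
```

Run:
```python
from h import *
st=bot.read_state();r=st["tool_rot"];print(st["tool_pos"],2*np.arctan2(r[1],r[0]),st["contact_force"],st["torque"],st["joint_pos"].round(2))
```

```text
[647.68489929  72.99443991 103.22340454] 1.3454965994386678 [-8.44187544 -3.12080444 19.79495066] [-0.4954665   1.9249664  -0.03275937] [ 0.37  0.52 -0.69  1.59  0.35  1.16 -0.62]
```

{"op": "move_arm", "data": {"series": [{"dx":0.0,"dy":0,"dz":0.004,"wx":0,"wy":0,"wz":-0.02},{"dx":0.001,"dy":0,"dz":0.004,"wx":0,"wy":0,"wz":-0.05},{"dx":0.002,"dy":0,"dz":0.004,"wx":0,"wy":0,"wz":-0.08},{"dx":0.002,"dy":0,"dz":0.004,"wx":0,"wy":0,"wz":-0.11},{"dx":0.003,"dy":0,"dz":0.004,"wx":0,"wy":0,"wz":-0.14},{"dx":0.003,"dy":0,"dz":0.004,"wx":0,"wy":0,"wz":-0.17},{"dx":0.004,"dy":0,"dz":0.004,"wx":0,"wy":0,"wz":-0.2},{"dx":0.004,"dy":-0.001,"dz":0.004,"wx":0,"wy":0,"wz":-0.22},{"dx":0.004,"dy":-0.001,"dz":0.004,"wx":0,"wy":0,"wz":-0.24},{"dx":0.004,"dy":-0.001,"dz":0.004,"wx":0,"wy":0,"wz":-0.24}]}}

```text
time: 14.72
tool_pos: [649.8, 72.3, 103.3]
tool_rot: [3.005, 0.911, 0.001]
contact_force: [-3.7, -0.6, 8.5]
opening: 0.159
grip_force: 40.0
```

```bash
cat > st.py <<'E'
from h import *
st=bot.read_state();r=st["tool_rot"];print(round(st["time"],1),st["tool_pos"].round(1),"yaw",round(2*np.arctan2(r[1],r[0]),3),st["contact_force"].round(1),st["torque"].round(2),st["joint_pos"].round(2),round(st["opening"],3),round(st["grip_force"],1))
E
python3 - <<'E'
import st
from rack import *
p=np.load("p0.npy")
S=snap("scene","s5.png")
print([(np.round(d["xy"],1),round(d["p"],2)) for d in nets.tip_of("bar","scene")][:2],[proj(S,W(p,[40*t,0,86]))[0].round(1).tolist() for t in(0,.5,1,1.45)])
E
```

```text
14.7 [649.8  72.3 103.3] yaw 0.589 [-3.7 -0.6  8.5] [-0.21  0.86 -0.03] [ 0.27  0.49 -0.55  1.59  0.27  1.15 -1.32] 0.159 40.0
[(array([287.8, 256.4]), 0.61)] [[283.8, 247.1], [287.0, 252.9], [290.3, 258.9], [293.4, 264.5]]
```

{"op": "move_arm", "data": {"series": [{"dx":0.0,"dy":0,"dz":0,"wx":0,"wy":0,"wz":-0.03},{"dx":0,"dy":0,"dz":0,"wx":0,"wy":0,"wz":-0.06},{"dx":0.001,"dy":-0.001,"dz":0,"wx":0,"wy":0,"wz":-0.09},{"dx":0.001,"dy":-0.001,"dz":0,"wx":0,"wy":0,"wz":-0.12},{"dx":0.001,"dy":-0.001,"dz":0,"wx":0,"wy":0,"wz":-0.15},{"dx":0.001,"dy":-0.001,"dz":0,"wx":0,"wy":0,"wz":-0.18},{"dx":0.001,"dy":-0.001,"dz":0,"wx":0,"wy":0,"wz":-0.2},{"dx":0.001,"dy":-0.001,"dz":0,"wx":0,"wy":0,"wz":-0.2},{"dx":0.001,"dy":-0.001,"dz":0,"wx":0,"wy":0,"wz":-0.2}]}}

```text
time: 15.57
tool_pos: [650.7, 71.1, 103.3]
tool_rot: [3.139, -0.059, 0.003]
contact_force: [-2.8, -2.8, 8.6]
opening: 0.158
grip_force: 40.0
```

```bash
python3 st.py
```

```text
15.6 [650.7  71.1 103.3] yaw -0.037 [-2.8 -2.8  8.6] [-0.41  0.71 -0.02] [ 0.19  0.46 -0.44  1.59  0.21  1.14 -1.91] 0.158 40.0
```

Creep further to the stop.

{"op": "move_arm", "data": {"series": [{"dx":0,"dy":0,"dz":0,"wx":0,"wy":0,"wz":-0.015},{"dx":0,"dy":0,"dz":0,"wx":0,"wy":0,"wz":-0.03},{"dx":0,"dy":0,"dz":0,"wx":0,"wy":0,"wz":-0.045},{"dx":0,"dy":0,"dz":0,"wx":0,"wy":0,"wz":-0.05},{"dx":0,"dy":0,"dz":0,"wx":0,"wy":0,"wz":-0.05}]}}

```text
time: 15.98
tool_pos: [650.0, 70.3, 103.3]
tool_rot: [3.123, -0.303, 0.001]
contact_force: [-5.4, -4.9, 9.9]
opening: 0.159
grip_force: 40.4
```

Run:
```python
import st
from rack import *
p=np.load("p0.npy")
S=snap("scene","s6.png")
print([(np.round(d["xy"],1),round(d["p"],2)) for d in nets.tip_of("bar","scene")][:2])
overlay(S,p,1.45,"s6c.png",(220,190,380,310),5,pawl=1)
```

```text
16.0 [650.   70.3 103.3] yaw -0.193 [-5.4 -4.9  9.9] [-0.82  1.25  0.65] [ 0.17  0.46 -0.41  1.59  0.2   1.13 -2.05] 0.159 40.4
[(array([291.8, 264. ]), 0.86)]
```

View pics/s6c.png

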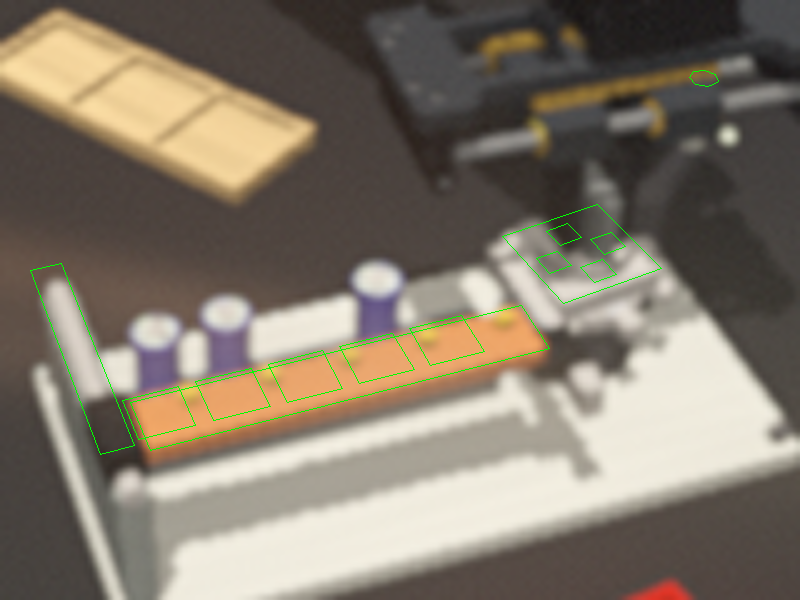

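{"op": "move_arm", "data": {"series": [{"dx":0,"dy":0,"dz":0,"wx":0,"wy":0,"wz":0.02},{"dx":0,"dy":0,"dz":0,"wx":0,"wy":0,"wz":0.04},{"dx":0,"dy":0,"dz":0.01,"wx":0,"wy":0,"wz":0.04},{"dx":0,"dy":0,"dz":0.04,"wx":0,"wy":0,"wz":0.04},{"dx":0,"dy":0,"dz":0.1,"wx":0,"wy":0,"wz":0.04},{"dx":0,"dy":0,"dz":0.17,"wx":0,"wy":0,"wz":0.08},{"dx":0,"dy":0,"dz":0.2,"wx":0,"wy":0,"wz":0.12},{"dx":0,"dy":0,"dz":0.2,"wx":0,"wy":0,"wz":0.16},{"dx":0,"dy":0,"dz":0.2,"wx":0,"wy":0,"wz":0.2},{"dx":0,"dy":0,"dz":0.2,"wx":0,"wy":0,"wz":0.23}]}}

```text
time: 16.92
tool_pos: [650.0, 72.2, 201.6]
tool_rot: [3.03, 0.828, 0.001]
contact_force: [0.1, -0.3, -2.1]
opening: 0.155
grip_force: 40.0
```

Run:
```python
import st
from rack import *
p=np.load("p0.npy")
S=snap("scene","s7.png");T=snap("top","t7.png")
for n,z in(("key_tray",11),("cell_tray",42)):
  for d in nets.outline_of(n,"top")[:3]:
    cs=max(cv2.findContours(d["region"].astype(np.uint8),0,1)[0],key=cv2.contourArea)[:,0]
    w=np.array([at_z(T,q,z)[:2] for q in cs],np.float32)
    print(n,round(d["p"],2),[np.round(v,1) for v in cv2.minAreaRect(w)])
a=cv2.imread("pics/t0.png").astype(int);b=cv2.imread("pics/t7.png").astype(int);D=np.abs(a-b).max(2)
print("diff key tray",(D[190:235,355:430]>40).sum(),"cell tray",(D[190:235,138:210]>40).sum())
a=cv2.imread("pics/s0.png").astype(int);b=cv2.imread("pics/s7.png").astype(int);D=np.abs(a-b).max(2)
print("scene diff key tray",(D[230:300,110:205]>40).sum(),"cell",(D[180:210,335:400]>40).sum())
im=np.hstack([cv2.resize(cv2.imread("pics/t7.png")[185:240,350:430],(400,275)),cv2.resize(cv2.imread("pics/t7.png")[185:240,135:215],(400,275))])
im2=np.hstack([cv2.resize(cv2.imread("pics/s7.png")[230:300,105:205],(400,280)),cv2.resize(cv2.imread("pics/s7.png")[150:220,320:420],(400,280))])
cv2.imwrite("pics/v7.png",np.vstack([im,im2]))
```

```text
16.9 [650.   72.2 201.6] yaw 0.533 [ 0.1 -0.3 -2.1] [-0.02 -0.01  0.05] [ 0.26  0.4  -0.54  1.48  0.21  1.31 -1.33] 0.155 40.0
key_tray 0.97 [array([ 272.7, -249.7]), array([ 68.9, 188.8]), np.float64(77.6)]
key_tray 0.9 [array([ 471.5, -308.1]), array([ 73.4, 196.9]), np.float64(4.0)]
cell_tray 0.78 [array([457.3, 300.1]), array([176.1,  58.9]), np.float64(76.1)]
diff key tray 250 cell tray 8
scene diff key tray 394 cell 226
```

View pics/v7.png

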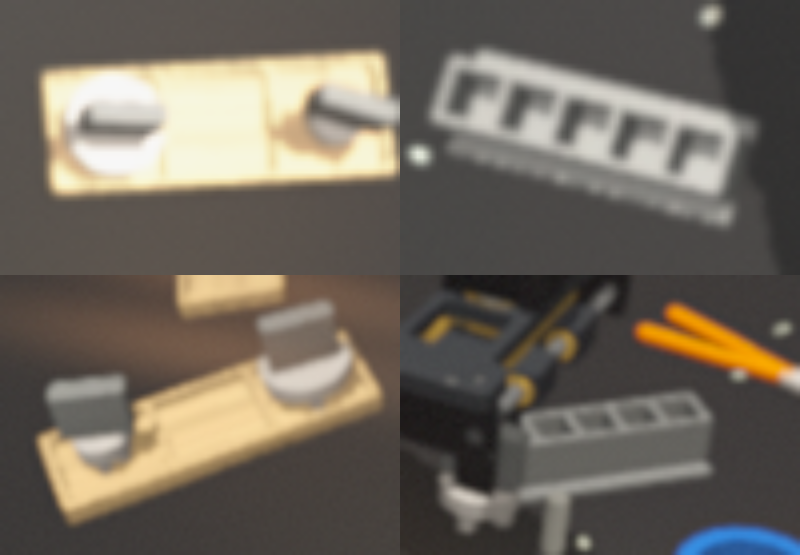

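{"op": "move_arm", "data": {"series": [{"dx":-0.351,"dy":-0.761,"dz":0,"wx":0,"wy":0,"wz":0.321},{"dx":-0.351,"dy":-0.761,"dz":0,"wx":0,"wy":0,"wz":0.321},{"dx":-0.351,"dy":-0.761,"dz":0,"wx":0,"wy":0,"wz":0.321},{"dx":-0.351,"dy":-0.761,"dz":0,"wx":0,"wy":0,"wz":0.321},{"dx":-0.351,"dy":-0.761,"dz":0,"wx":0,"wy":0,"wz":0.321},{"dx":-0.351,"dy":-0.761,"dz":0,"wx":0,"wy":0,"wz":0.321},{"dx":-0.351,"dy":-0.761,"dz":0,"wx":0,"wy":0,"wz":0.321},{"dx":-0.351,"dy":-0.761,"dz":0,"wx":0,"wy":0,"wz":0.321},{"dx":-0.351,"dy":-0.761,"dz":0,"wx":0,"wy":0,"wz":0.321},{"dx":-0.351,"dy":-0.761,"dz":0,"wx":0,"wy":0,"wz":0.321}]}}

```text
time: 17.95
tool_pos: [485.6, -284.2, 201.4]
tool_rot: [2.256, 2.185, 0.0]
contact_force: [1.5, -0.9, -2.3]
opening: 0.158
grip_force: 40.0
```

```bash
python3 st.py
```

```text
17.9 [ 485.6 -284.2  201.4] yaw 1.539 [ 1.5 -0.9 -2.3] [-0.03 -0.18  0.01] [ 0.92  0.19 -0.5   1.72  0.1   1.25  0.37] 0.158 40.0
```

{"op": "move_arm", "data": {"series": [{"dx":-0.02,"dy":-0.044,"dz":-0.08,"wx":0,"wy":0,"wz":0},{"dx":-0.02,"dy":-0.044,"dz":-0.16,"wx":0,"wy":0,"wz":0},{"dx":-0.02,"dy":-0.044,"dz":-0.2,"wx":0,"wy":0,"wz":0},{"dx":-0.02,"dy":-0.044,"dz":-0.2,"wx":0,"wy":0,"wz":0},{"dx":-0.02,"dy":-0.044,"dz":-0.2,"wx":0,"wy":0,"wz":0}]}}

```text
time: 18.37
tool_pos: [476.0, -304.3, 100.4]
tool_rot: [-2.258, -2.18, -0.0]
contact_force: [0.7, -0.5, -1.3]
opening: 0.157
grip_force: 40.0
```

Run:
```python
import st
from key import *
p=np.load("p0.npy")
S=snap("scene","s8.png");s=bot.read_state()["tool_pos"]
a=cv2.imread("pics/s7.png").astype(int);b=cv2.imread("pics/s8.png").astype(int);D=np.abs(a-b).max(2)
print("corner regions",(D[265:300,110:140]>30).sum(),(D[250:275,188:205]>30).sum())
overlay(S,p,1.45,"s8c.png",(100,215,220,305),6.6,extra=keym(21.5,474.5,-310.5,1.54,s[2]-45.5)[2:])
```

```text
18.4 [ 476.  -304.3  100.4] yaw -4.747 [ 0.7 -0.5 -1.3] [-0.01 -0.15 -0.04] [ 0.93  0.3  -0.47  1.82  0.15  1.07  0.37] 0.157 40.0
corner regions 0 2
```

View pics/s8c.png

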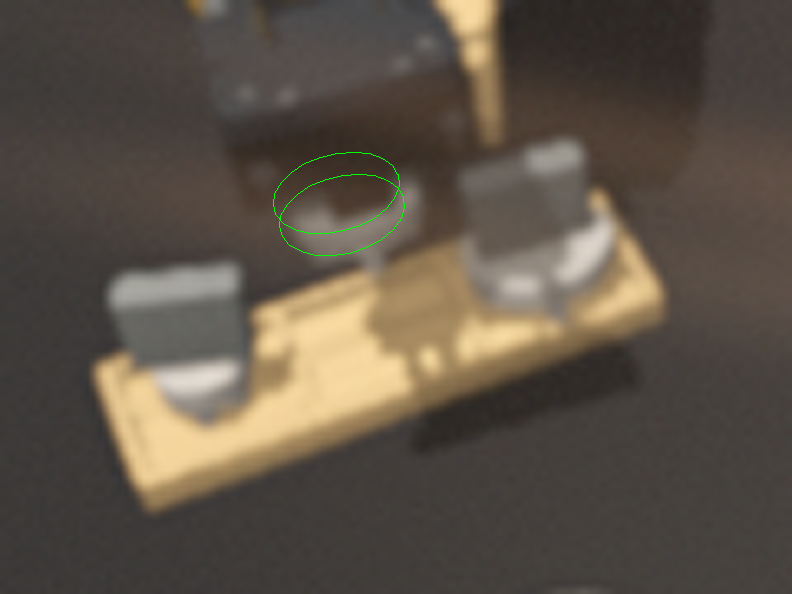

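{"op": "move_arm", "data": {"series": [{"dx":-0.003,"dy":-0.008,"dz":-0.02,"wx":0,"wy":0,"wz":0},{"dx":-0.003,"dy":-0.008,"dz":-0.05,"wx":0,"wy":0,"wz":0},{"dx":-0.003,"dy":-0.008,"dz":-0.08,"wx":0,"wy":0,"wz":0},{"dx":-0.003,"dy":-0.008,"dz":-0.09,"wx":0,"wy":0,"wz":0},{"dx":-0.003,"dy":-0.008,"dz":-0.097,"wx":0,"wy":0,"wz":0},{"dx":-0.003,"dy":-0.008,"dz":-0.099,"wx":0,"wy":0,"wz":0},{"dx":-0.003,"dy":-0.008,"dz":-0.099,"wx":0,"wy":0,"wz":0}]}}

```text
time: 19.0
tool_pos: [475.6, -309.3, 52.5]
tool_rot: [2.257, 2.183, 0.0]
contact_force: [0.4, 0.2, -1.9]
opening: 0.158
grip_force: 40.0
```

{"op": "move_arm", "data": {"series": [{"dx":0,"dy":0.001,"dz":-0.002,"wx":0,"wy":0,"wz":0},{"dx":0,"dy":0.001,"dz":-0.004,"wx":0,"wy":0,"wz":0},{"dx":0,"dy":0.001,"dz":-0.005,"wx":0,"wy":0,"wz":0},{"dx":0,"dy":0.001,"dz":-0.005,"wx":0,"wy":0,"wz":0}]}}

```text
time: 19.33
tool_pos: [475.6, -308.8, 50.3]
tool_rot: [2.257, 2.183, 0.0]
contact_force: [-1.4, 1.7, 4.4]
opening: 0.161
grip_force: 40.0
```

Contact with the floor; release and lift.

{"op": "move_arm", "data": {"series": [{"dx":0,"dy":0,"dz":0,"wx":0,"wy":0,"wz":0},{"dx":0,"dy":0,"dz":0,"wx":0,"wy":0,"wz":0},{"dx":0,"dy":0,"dz":0,"wx":0,"wy":0,"wz":0},{"dx":0,"dy":0,"dz":0.02,"wx":0,"wy":0,"wz":0},{"dx":0,"dy":0,"dz":0.06,"wx":0,"wy":0,"wz":0},{"dx":0,"dy":0,"dz":0.12,"wx":0,"wy":0,"wz":0},{"dx":0,"dy":0,"dz":0.2,"wx":0,"wy":0,"wz":0},{"dx":0,"dy":0,"dz":0.28,"wx":0,"wy":0,"wz":0},{"dx":0,"dy":0.05,"dz":0.3,"wx":0,"wy":0,"wz":0},{"dx":0,"dy":0.1,"dz":0.3,"wx":0,"wy":0,"wz":0}], "hand": 0.46}}

```text
time: 20.17
tool_pos: [476.8, -260.3, 204.0]
tool_rot: [2.256, 2.174, 0.003]
contact_force: [0.4, 1.2, 0.0]
opening: 0.46
grip_force: 0.0
```

```bash
cat > tray.py <<'E'
from key import *
from scipy.optimize import minimize
def box(a,b,z0,z1): return np.array([[x,y,z] for x in(-a,a) for y in(-b,b) for z in(z0,z1)],float)
def tmask(c,v):
    m=np.zeros((1680,2240),np.uint8)
    for X in(box(16.5,83.5,0,42),box(30,83.5,0,5)):
        cv2.fillConvexPoly(m,cv2.convexHull(((proj(c,W(v,X))+.5)*4).astype(np.int32)),255)
    return cv2.resize(m,(560,420),interpolation=cv2.INTER_AREA)/255.
def tfit(S,T,v0):
    R=[]
    for cn,c in(("top",T),("scene",S)):
        pr=proj(c,W(v0,[0,0,20]))[0]
        for d in nets.outline_of("cell_tray",cn):
            x,y,w,h=d["bbox"]
            if abs(x+w/2-pr[0])<25 and abs(y+h/2-pr[1])<25: R.append((cn,c,d["region"])); break
    fits={}
    for nm,sel in [("both",R)]+[(r[0],[r]) for r in R]:
        cost=lambda v:sum(np.abs(tmask(c,v)-r).sum() for _,c,r in sel)
        b=minimize(cost,v0,method="Nelder-Mead",options=dict(initial_simplex=[v0,v0+[8,0,0],v0+[0,8,0],v0+[0,0,.15]]))
        fits[nm]=b.x; print(nm,b.x.round(3),round(b.fun,1),[int(r[2].sum()) for r in sel])
    return fits["both"]
def trim(v):
    sq=lambda y,h:[[-h,y-h,42],[h,y-h,42],[h,y+h,42],[-h,y+h,42]]
    L=[sq(y,13.75) for y in(-65,-32.5,0,32.5,65)]+[[[-30,-83.5,0],[30,-83.5,0],[30,83.5,0],[-30,83.5,0]]]
    return [W(v,l) for l in L]
E
python3 - <<'E'
import st
from tray import *
p=np.load("p0.npy")
S=snap("scene","s9.png");T=snap("top","t9.png")
v=tfit(S,T,np.array([460,303,-.22])); np.save("tray.npy",v)
C=[]
for y in(-76,-42,26):
    P=[]
    for c in(S,T):
        im=c["pixels"]; g=im.min(2).astype(float); g=cv2.resize(g,None,fx=4,fy=4,interpolation=cv2.INTER_CUBIC)
        q=proj(c,W(p,[0,y,82]))[0]; x,yy=((q+.5)*4).astype(int)
        w=g[yy-22:yy+23,x-26:x+27]; hsv=cv2.cvtColor(im,cv2.COLOR_RGB2HSV)
        P.append(q)
    C.append(P)
circ=lambda y:[[10.5*np.cos(t),y+10.5*np.sin(t),82] for t in np.linspace(0,6.28,20)]
ex=trim(v)+[W(p,circ(y)) for y in(-76,-42,26)]
overlay(T,p,1.45,"a.png",(140,185,215,235),5.3,extra=ex);overlay(S,p,1.45,"b.png",(330,175,405,225),5.3,extra=ex)
overlay(T,p,1.45,"c.png",(265,120,340,175),5.3,extra=ex);overlay(S,p,1.45,"d.png",(235,235,310,290),5.3,extra=ex)
I=[cv2.imread(f"pics/{k}.png") for k in "abcd"]
cv2.imwrite("pics/v9.png",np.vstack([np.hstack(I[:2]),np.hstack(I[2:])]))
E
```

```text
20.2 [ 476.8 -260.3  204. ] yaw 1.534 [0.4 1.2 0. ] [ 0.04 -0.15 -0.05] [ 0.92  0.14 -0.51  1.76  0.08  1.24  0.35] 0.46 0.0
both [ 4.62545e+02  3.05804e+02 -2.50000e-01] 161.4 [1232, 1240]
top [ 4.62126e+02  3.04778e+02 -2.45000e-01] 92.7 [1232]
scene [ 4.62467e+02  3.06410e+02 -2.47000e-01] 61.5 [1240]
```

View pics/v9.png

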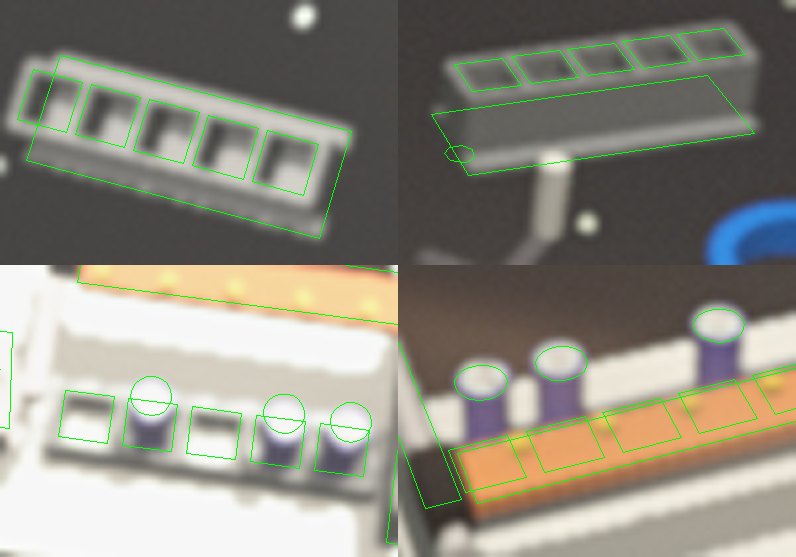

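{"op": "move_arm", "data": {"series": [{"dx":0.316,"dy":0.464,"dz":0,"wx":0,"wy":0,"wz":-0.031},{"dx":0.316,"dy":0.464,"dz":0,"wx":0,"wy":0,"wz":-0.031},{"dx":0.316,"dy":0.464,"dz":0,"wx":0,"wy":0,"wz":-0.031},{"dx":0.316,"dy":0.464,"dz":0,"wx":0,"wy":0,"wz":-0.031},{"dx":0.316,"dy":0.464,"dz":0,"wx":0,"wy":0,"wz":-0.031},{"dx":0.316,"dy":0.464,"dz":0,"wx":0,"wy":0,"wz":-0.031},{"dx":0.316,"dy":0.464,"dz":0,"wx":0,"wy":0,"wz":-0.031},{"dx":0.316,"dy":0.464,"dz":0,"wx":0,"wy":0,"wz":-0.031},{"dx":0.316,"dy":0.464,"dz":-0.08,"wx":0,"wy":0,"wz":-0.031},{"dx":0.316,"dy":0.464,"dz":-0.08,"wx":0,"wy":0,"wz":-0.031}]}}

```text
time: 21.2
tool_pos: [629.6, -27.7, 152.5]
tool_rot: [-2.357, -2.067, 0.012]
contact_force: [-2.7, -0.7, -1.7]
opening: 0.463
grip_force: 0.0
```

{"op": "move_arm", "data": {"series": [{"dx":0,"dy":0,"dz":0,"wx":0,"wy":0,"wz":0},{"dx":0,"dy":0,"dz":0,"wx":0,"wy":0,"wz":0}]}}

```text
time: 21.37
tool_pos: [633.1, -28.0, 159.6]
tool_rot: [2.364, 2.069, -0.0]
contact_force: [0.1, -0.8, 0.9]
opening: 0.461
grip_force: 0.0
```

{"op": "move_arm", "data": {"series": [{"dx":0.003,"dy":0,"dz":-0.05,"wx":0,"wy":0,"wz":0},{"dx":0.003,"dy":0,"dz":-0.1,"wx":0,"wy":0,"wz":0},{"dx":0.003,"dy":0,"dz":-0.14,"wx":0,"wy":0,"wz":0},{"dx":0.003,"dy":0,"dz":-0.16,"wx":0,"wy":0,"wz":0},{"dx":0.003,"dy":0,"dz":-0.169,"wx":0,"wy":0,"wz":0},{"dx":0.003,"dy":0,"dz":-0.169,"wx":0,"wy":0,"wz":0}]}}

```text
time: 21.87
tool_pos: [634.7, -27.0, 75.0]
tool_rot: [2.363, 2.07, 0.0]
contact_force: [-0.3, -0.0, -0.6]
opening: 0.458
grip_force: 0.0
```

{"op": "move_arm", "data": {"series": [{"dx":0,"dy":0,"dz":0,"wx":0,"wy":0,"wz":0},{"dx":0,"dy":0,"dz":0,"wx":0,"wy":0,"wz":0},{"dx":0,"dy":0,"dz":0,"wx":0,"wy":0,"wz":0},{"dx":0,"dy":0,"dz":0,"wx":0,"wy":0,"wz":0},{"dx":0,"dy":0,"dz":0,"wx":0,"wy":0,"wz":0},{"dx":0,"dy":0,"dz":0,"wx":0,"wy":0,"wz":0}], "hand": 0, "squeeze": 20}}

```text
time: 22.37
tool_pos: [635.1, -26.5, 75.6]
tool_rot: [2.361, 2.07, 0.002]
contact_force: [-0.1, 0.7, 4.7]
opening: 0.237
grip_force: 19.8
```

{"op": "move_arm", "data": {"series": [{"dx":0,"dy":0,"dz":0.05,"wx":0,"wy":0,"wz":0},{"dx":0,"dy":0,"dz":0.12,"wx":0,"wy":0,"wz":0},{"dx":0,"dy":0,"dz":0.2,"wx":0,"wy":0,"wz":0},{"dx":-0.02,"dy":0.05,"dz":0.25,"wx":0,"wy":0,"wz":-0.037},{"dx":-0.05,"dy":0.12,"dz":0.25,"wx":0,"wy":0,"wz":-0.037},{"dx":-0.08,"dy":0.19,"dz":0.25,"wx":0,"wy":0,"wz":-0.037},{"dx":-0.11,"dy":0.26,"dz":0.25,"wx":0,"wy":0,"wz":-0.037},{"dx":-0.14,"dy":0.33,"dz":0.25,"wx":0,"wy":0,"wz":-0.037},{"dx":-0.17,"dy":0.4,"dz":0.25,"wx":0,"wy":0,"wz":-0.037},{"dx":-0.2,"dy":0.47,"dz":0.25,"wx":0,"wy":0,"wz":-0.037}]}}

```text
time: 23.2
tool_pos: [533.3, 209.8, 199.5]
tool_rot: [2.478, 1.93, -0.0]
contact_force: [0.2, 0.0, -0.4]
opening: 0.234
grip_force: 20.0
```

{"op": "move_arm", "data": {"series": [{"dx":-0.04,"dy":0.1,"dz":0,"wx":0,"wy":0,"wz":0},{"dx":-0.08,"dy":0.18,"dz":0,"wx":0,"wy":0,"wz":0},{"dx":-0.1,"dy":0.26,"dz":0,"wx":0,"wy":0,"wz":0},{"dx":-0.113,"dy":0.32,"dz":0,"wx":0,"wy":0,"wz":0},{"dx":-0.113,"dy":0.322,"dz":-0.08,"wx":0,"wy":0,"wz":0},{"dx":-0.113,"dy":0.322,"dz":-0.1,"wx":0,"wy":0,"wz":0},{"dx":-0.113,"dy":0.322,"dz":-0.1,"wx":0,"wy":0,"wz":0},{"dx":-0.113,"dy":0.322,"dz":-0.1,"wx":0,"wy":0,"wz":0}]}}

```text
time: 23.87
tool_pos: [478.4, 368.1, 149.2]
tool_rot: [2.479, 1.928, -0.003]
contact_force: [-0.6, -0.7, -0.4]
opening: 0.235
grip_force: 20.0
```

```bash
cat > tchk.py <<'E'
import st
from tray import *
S=snap("scene");T=snap("top")
v=tfit(S,T,np.load("tray.npy"))
a=cv2.imread("pics/s9.png").astype(int);D=np.abs(a-cv2.cvtColor(S["pixels"],cv2.COLOR_RGB2BGR).astype(int)).max(2)
print("keytray diff",(D[240:300,110:205]>40).sum())
E
python3 tchk.py
```

```text
23.9 [478.4 368.1 149.2] yaw 1.322 [-0.6 -0.7 -0.4] [-0.04 -0.13 -0.01] [-0.05  0.4  -0.8   1.67  0.3   1.21 -1.17] 0.235 20.0
both [ 4.63224e+02  3.04194e+02 -2.57000e-01] 725.0 [647, 1267]
top [480.88  286.844  -0.622] 637.2 [647]
scene [ 4.63135e+02  3.06095e+02 -2.47000e-01] 53.6 [1267]
keytray diff 138
```

{"op": "move_arm", "data": {"series": [{"dx":0,"dy":0.002,"dz":-0.04,"wx":0,"wy":0,"wz":0},{"dx":0,"dy":0.002,"dz":-0.07,"wx":0,"wy":0,"wz":0},{"dx":0,"dy":0.002,"dz":-0.085,"wx":0,"wy":0,"wz":0},{"dx":0,"dy":0.002,"dz":-0.095,"wx":0,"wy":0,"wz":0},{"dx":0,"dy":0.002,"dz":-0.105,"wx":0,"wy":0,"wz":0},{"dx":0,"dy":0.002,"dz":-0.11,"wx":0,"wy":0,"wz":0}]}}

```text
time: 24.57
tool_pos: [478.4, 370.4, 94.8]
tool_rot: [2.479, 1.93, 0.001]
contact_force: [-0.6, -0.2, -0.7]
opening: 0.237
grip_force: 20.0
```

Inside the compartment with no contact (bottom ≈ 31 mm); go on down.

{"op": "move_arm", "data": {"series": [{"dx":0,"dy":-0.001,"dz":-0.015,"wx":0,"wy":0,"wz":0},{"dx":0,"dy":-0.001,"dz":-0.03,"wx":0,"wy":0,"wz":0},{"dx":0,"dy":-0.001,"dz":-0.04,"wx":0,"wy":0,"wz":0},{"dx":0,"dy":-0.001,"dz":-0.047,"wx":0,"wy":0,"wz":0},{"dx":0,"dy":-0.001,"dz":-0.051,"wx":0,"wy":0,"wz":0},{"dx":0,"dy":-0.001,"dz":-0.051,"wx":0,"wy":0,"wz":0}]}}

```text
time: 25.07
tool_pos: [477.9, 370.2, 69.0]
tool_rot: [-2.478, -1.931, -0.0]
contact_force: [0.3, -0.3, -0.8]
opening: 0.233
grip_force: 20.0
```

{"op": "move_arm", "data": {"series": [{"dx":0,"dy":0,"dz":-0.001,"wx":0,"wy":0,"wz":0},{"dx":0,"dy":0,"dz":-0.001,"wx":0,"wy":0,"wz":0},{"dx":0,"dy":0,"dz":-0.001,"wx":0,"wy":0,"wz":0},{"dx":0,"dy":0,"dz":0.03,"wx":0,"wy":0,"wz":0},{"dx":0,"dy":0,"dz":0.1,"wx":0,"wy":0,"wz":0},{"dx":0,"dy":0,"dz":0.18,"wx":0,"wy":0,"wz":0},{"dx":0,"dy":0,"dz":0.26,"wx":0,"wy":0,"wz":0.037},{"dx":0.02,"dy":-0.06,"dz":0.26,"wx":0,"wy":0,"wz":0.037},{"dx":0.04,"dy":-0.13,"dz":0.26,"wx":0,"wy":0,"wz":0.037},{"dx":0.06,"dy":-0.2,"dz":0.26,"wx":0,"wy":0,"wz":0.037}], "hand": 0.46}}

```text
time: 25.9
tool_pos: [508.2, 270.0, 200.4]
tool_rot: [2.359, 2.074, 0.004]
contact_force: [0.8, -1.0, -0.4]
opening: 0.462
grip_force: 0.0
```

{"op": "move_arm", "data": {"series": [{"dx":0.026,"dy":-0.08,"dz":0,"wx":0,"wy":0,"wz":0},{"dx":0.05,"dy":-0.16,"dz":0,"wx":0,"wy":0,"wz":0},{"dx":0.075,"dy":-0.24,"dz":0,"wx":0,"wy":0,"wz":0},{"dx":0.1,"dy":-0.32,"dz":0,"wx":0,"wy":0,"wz":0},{"dx":0.125,"dy":-0.4,"dz":0,"wx":0,"wy":0,"wz":0},{"dx":0.15,"dy":-0.48,"dz":0,"wx":0,"wy":0,"wz":0},{"dx":0.175,"dy":-0.56,"dz":0,"wx":0,"wy":0,"wz":0},{"dx":0.2,"dy":-0.64,"dz":0,"wx":0,"wy":0,"wz":0},{"dx":0.23,"dy":-0.7,"dz":0,"wx":0,"wy":0,"wz":0},{"dx":0.235,"dy":-0.73,"dz":0,"wx":0,"wy":0,"wz":0}]}}

```text
time: 26.73
tool_pos: [626.7, -102.3, 198.7]
tool_rot: [2.368, 2.061, -0.001]
contact_force: [-0.4, -1.0, -0.1]
opening: 0.462
grip_force: 0.0
```

{"op": "move_arm", "data": {"series": [{"dx":0,"dy":0,"dz":-0.06,"wx":0,"wy":0,"wz":0},{"dx":0,"dy":0,"dz":-0.08,"wx":0,"wy":0,"wz":0},{"dx":0,"dy":0,"dz":-0.08,"wx":0,"wy":0,"wz":0},{"dx":0,"dy":0,"dz":-0.08,"wx":0,"wy":0,"wz":0}]}}

```text
time: 27.07
tool_pos: [624.8, -93.3, 158.7]
tool_rot: [-2.358, -2.073, 0.001]
contact_force: [-0.7, -0.0, -0.3]
opening: 0.454
grip_force: 0.0
```

```bash
cat > tchk2.py <<'E'
import st
from tray import *
S=snap("scene","s10.png");T=snap("top","t10.png")
v=tfit(S,T,np.load("tray.npy"))
a=cv2.imread("pics/s9.png").astype(int);D=np.abs(a-cv2.cvtColor(S["pixels"],cv2.COLOR_RGB2BGR).astype(int)).max(2)
print("keytray diff",(D[240:300,110:205]>40).sum())
overlay(T,np.load("p0.npy"),1.45,"a.png",(140,185,215,235),5.3,pawl=1,extra=trim(v)); overlay(S,np.load("p0.npy"),1.45,"b.png",(330,165,405,215),5.3,pawl=1,extra=trim(v))
overlay(S,np.load("p0.npy"),1.45,"c.png",(105,230,205,300),4)
I=[cv2.imread(f"pics/{k}.png") for k in "abc"]
o=np.zeros((600,800,3),np.uint8);o[:265,:397]=I[0][:265,:397];o[:265,400:797]=I[1][:265,:397];o[290:570,:400]=I[2];cv2.imwrite("pics/v10.png",o)
E
python3 tchk2.py
```

```text
27.1 [624.8 -93.3 158.7] yaw -4.841 [-0.7 -0.  -0.3] [-0.07 -0.02 -0.05] [ 0.59  0.4  -0.62  1.59  0.24  1.23 -0.2 ] 0.454 0.0
both [ 4.62841e+02  3.04390e+02 -2.48000e-01] 271.0 [1187, 1180]
top [ 4.62102e+02  3.03333e+02 -2.50000e-01] 160.4 [1187]
scene [ 4.63449e+02  3.05592e+02 -2.48000e-01] 98.3 [1180]
keytray diff 136
```

View pics/v10.png

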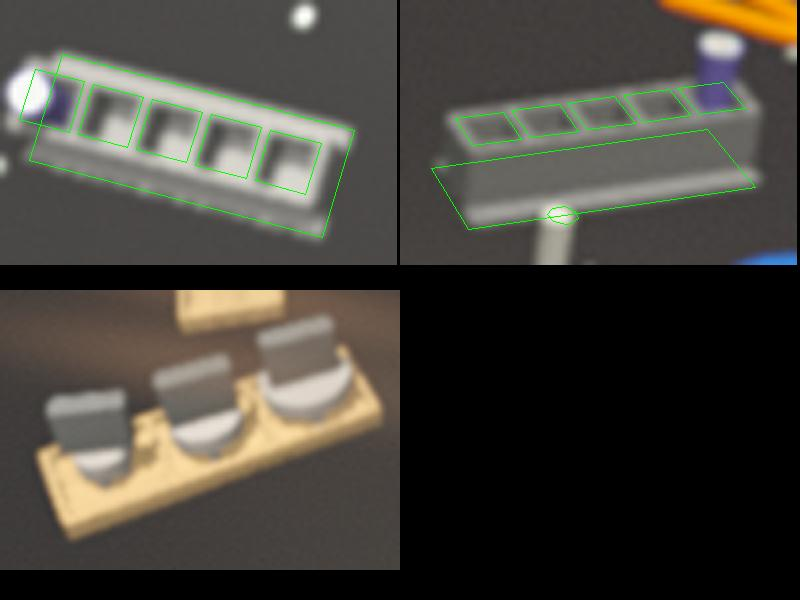

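{"op": "move_arm", "data": {"series": [{"dx":0.002,"dy":-0.004,"dz":-0.05,"wx":0,"wy":0,"wz":0},{"dx":0.002,"dy":-0.004,"dz":-0.1,"wx":0,"wy":0,"wz":0},{"dx":0.002,"dy":-0.004,"dz":-0.14,"wx":0,"wy":0,"wz":0},{"dx":0.002,"dy":-0.004,"dz":-0.16,"wx":0,"wy":0,"wz":0},{"dx":0.002,"dy":-0.004,"dz":-0.167,"wx":0,"wy":0,"wz":0},{"dx":0.002,"dy":-0.004,"dz":-0.167,"wx":0,"wy":0,"wz":0}]}}

```text
time: 27.77
tool_pos: [626.5, -96.7, 75.7]
tool_rot: [-2.361, -2.072, 0.0]
contact_force: [-0.2, 0.1, 1.0]
opening: 0.459
grip_force: 0.0
```

{"op": "move_arm", "data": {"series": [{"dx":0,"dy":0,"dz":0,"wx":0,"wy":0,"wz":0},{"dx":0,"dy":0,"dz":0,"wx":0,"wy":0,"wz":0},{"dx":0,"dy":0,"dz":0,"wx":0,"wy":0,"wz":0},{"dx":0,"dy":0,"dz":0,"wx":0,"wy":0,"wz":0},{"dx":0,"dy":0,"dz":0,"wx":0,"wy":0,"wz":0},{"dx":0,"dy":0,"dz":0,"wx":0,"wy":0,"wz":0}], "hand": 0, "squeeze": 20}}

```text
time: 28.27
tool_pos: [626.7, -97.0, 76.6]
tool_rot: [2.362, 2.071, 0.0]
contact_force: [-2.3, 0.1, 5.3]
opening: 0.234
grip_force: 20.0
```

{"op": "move_arm", "data": {"series": [{"dx":0,"dy":0,"dz":0.05,"wx":0,"wy":0,"wz":0},{"dx":0,"dy":0,"dz":0.12,"wx":0,"wy":0,"wz":0},{"dx":0,"dy":0,"dz":0.2,"wx":0,"wy":0,"wz":0},{"dx":-0.02,"dy":0.05,"dz":0.25,"wx":0,"wy":0,"wz":-0.037},{"dx":-0.05,"dy":0.12,"dz":0.25,"wx":0,"wy":0,"wz":-0.037},{"dx":-0.08,"dy":0.19,"dz":0.25,"wx":0,"wy":0,"wz":-0.037},{"dx":-0.11,"dy":0.26,"dz":0.25,"wx":0,"wy":0,"wz":-0.037},{"dx":-0.14,"dy":0.33,"dz":0.25,"wx":0,"wy":0,"wz":-0.037},{"dx":-0.17,"dy":0.4,"dz":0.25,"wx":0,"wy":0,"wz":-0.037},{"dx":-0.2,"dy":0.47,"dz":0.25,"wx":0,"wy":0,"wz":-0.037}]}}

```text
time: 29.1
tool_pos: [525.5, 139.4, 200.6]
tool_rot: [2.478, 1.93, 0.001]
contact_force: [1.1, -0.7, -0.6]
opening: 0.234
grip_force: 19.9
```

{"op": "move_arm", "data": {"series": [{"dx":-0.04,"dy":0.1,"dz":0,"wx":0,"wy":0,"wz":0},{"dx":-0.08,"dy":0.18,"dz":0,"wx":0,"wy":0,"wz":0},{"dx":-0.11,"dy":0.26,"dz":0,"wx":0,"wy":0,"wz":0},{"dx":-0.128,"dy":0.32,"dz":0,"wx":0,"wy":0,"wz":0},{"dx":-0.128,"dy":0.333,"dz":-0.06,"wx":0,"wy":0,"wz":0},{"dx":-0.128,"dy":0.333,"dz":-0.1,"wx":0,"wy":0,"wz":0},{"dx":-0.128,"dy":0.333,"dz":-0.1,"wx":0,"wy":0,"wz":0},{"dx":-0.128,"dy":0.333,"dz":-0.1,"wx":0,"wy":0,"wz":0}]}}

```text
time: 29.77
tool_pos: [461.9, 303.8, 149.7]
tool_rot: [-2.478, -1.93, 0.004]
contact_force: [0.9, -0.6, -0.8]
opening: 0.234
grip_force: 19.9
```

```bash
python3 tchk.py
```

```text
29.8 [461.9 303.8 149.7] yaw -4.96 [ 0.9 -0.6 -0.8] [-0.07 -0.15  0.01] [ 0.11  0.29 -0.85  1.79  0.23  1.17 -1.06] 0.234 19.9
both [ 4.64635e+02  3.04200e+02 -2.66000e-01] 923.9 [497, 1154]
top [ 4.67629e+02  2.97005e+02 -3.40000e-01] 799.2 [497]
scene [ 4.64470e+02  3.06244e+02 -2.54000e-01] 101.3 [1154]
keytray diff 128
```

{"op": "move_arm", "data": {"series": [{"dx":0.001,"dy":0.001,"dz":-0.04,"wx":0,"wy":0,"wz":0},{"dx":0.001,"dy":0.001,"dz":-0.07,"wx":0,"wy":0,"wz":0},{"dx":0.001,"dy":0.001,"dz":-0.085,"wx":0,"wy":0,"wz":0},{"dx":0.001,"dy":0.001,"dz":-0.095,"wx":0,"wy":0,"wz":0},{"dx":0.001,"dy":0.001,"dz":-0.105,"wx":0,"wy":0,"wz":0},{"dx":0.001,"dy":0.001,"dz":-0.11,"wx":0,"wy":0,"wz":0}]}}

```text
time: 30.47
tool_pos: [463.4, 305.0, 95.8]
tool_rot: [2.479, 1.93, 0.001]
contact_force: [-0.8, 0.2, -0.9]
opening: 0.236
grip_force: 19.9
```

{"op": "move_arm", "data": {"series": [{"dx":0,"dy":-0.001,"dz":-0.015,"wx":0,"wy":0,"wz":0},{"dx":0,"dy":-0.001,"dz":-0.03,"wx":0,"wy":0,"wz":0},{"dx":0,"dy":-0.001,"dz":-0.04,"wx":0,"wy":0,"wz":0},{"dx":0,"dy":-0.001,"dz":-0.047,"wx":0,"wy":0,"wz":0},{"dx":0,"dy":-0.001,"dz":-0.051,"wx":0,"wy":0,"wz":0},{"dx":0,"dy":-0.001,"dz":-0.051,"wx":0,"wy":0,"wz":0}]}}

```text
time: 30.97
tool_pos: [462.9, 304.7, 70.0]
tool_rot: [-2.478, -1.931, 0.0]
contact_force: [0.4, 0.3, -0.4]
opening: 0.234
grip_force: 19.9
```

{"op": "move_arm", "data": {"series": [{"dx":0,"dy":0,"dz":-0.001,"wx":0,"wy":0,"wz":0},{"dx":0,"dy":0,"dz":-0.001,"wx":0,"wy":0,"wz":0},{"dx":0,"dy":0,"dz":-0.001,"wx":0,"wy":0,"wz":0},{"dx":0,"dy":0,"dz":0.03,"wx":0,"wy":0,"wz":0},{"dx":0,"dy":0,"dz":0.1,"wx":0,"wy":0,"wz":0},{"dx":0,"dy":0,"dz":0.18,"wx":0,"wy":0,"wz":0},{"dx":0,"dy":0,"dz":0.26,"wx":0,"wy":0,"wz":0.037},{"dx":0.02,"dy":-0.06,"dz":0.26,"wx":0,"wy":0,"wz":0.037},{"dx":0.04,"dy":-0.13,"dz":0.26,"wx":0,"wy":0,"wz":0.037},{"dx":0.06,"dy":-0.2,"dz":0.26,"wx":0,"wy":0,"wz":0.037}], "hand": 0.46}}

```text
time: 31.8
tool_pos: [493.4, 204.3, 201.5]
tool_rot: [2.358, 2.073, 0.004]
contact_force: [0.4, -0.1, -0.4]
opening: 0.461
grip_force: 0.0
```

{"op": "move_arm", "data": {"series": [{"dx":0.03,"dy":-0.078,"dz":0,"wx":0,"wy":0,"wz":0},{"dx":0.06,"dy":-0.154,"dz":0,"wx":0,"wy":0,"wz":0},{"dx":0.09,"dy":-0.23,"dz":0,"wx":0,"wy":0,"wz":0},{"dx":0.12,"dy":-0.306,"dz":0,"wx":0,"wy":0,"wz":0},{"dx":0.15,"dy":-0.38,"dz":0,"wx":0,"wy":0,"wz":0},{"dx":0.18,"dy":-0.456,"dz":0,"wx":0,"wy":0,"wz":0},{"dx":0.21,"dy":-0.53,"dz":0,"wx":0,"wy":0,"wz":0},{"dx":0.24,"dy":-0.6,"dz":0,"wx":0,"wy":0,"wz":0},{"dx":0.257,"dy":-0.66,"dz":0,"wx":0,"wy":0,"wz":0},{"dx":0.257,"dy":-0.667,"dz":0,"wx":0,"wy":0,"wz":0}]}}

```text
time: 32.63
tool_pos: [622.1, -138.3, 199.3]
tool_rot: [2.37, 2.057, -0.004]
contact_force: [-1.1, -1.9, -0.2]
opening: 0.461
grip_force: 0.0
```

{"op": "move_arm", "data": {"series": [{"dx":0,"dy":0,"dz":-0.06,"wx":0,"wy":0,"wz":0},{"dx":0,"dy":0,"dz":-0.08,"wx":0,"wy":0,"wz":0},{"dx":0,"dy":0,"dz":-0.08,"wx":0,"wy":0,"wz":0},{"dx":0,"dy":0,"dz":-0.08,"wx":0,"wy":0,"wz":0},{"dx":0,"dy":0,"dz":-0.08,"wx":0,"wy":0,"wz":0}]}}

```text
time: 33.05
tool_pos: [621.9, -128.2, 161.2]
tool_rot: [2.36, 2.072, 0.001]
contact_force: [-0.0, 0.1, 0.6]
opening: 0.455
grip_force: 0.0
```

```bash
python3 tchk2.py
```

```text
33.0 [ 621.9 -128.2  161.2] yaw 1.441 [-0.   0.1  0.6] [-0.02 -0.1   0.03] [ 0.64  0.4  -0.61  1.58  0.24  1.23 -0.14] 0.455 0.0
both [ 4.62545e+02  3.05804e+02 -2.50000e-01] 412.0 [1062, 1147]
top [ 4.62685e+02  3.04331e+02 -2.43000e-01] 254.9 [1062]
scene [ 4.63165e+02  3.07353e+02 -2.88000e-01] 140.7 [1147]
keytray diff 135
```

{"op": "move_arm", "data": {"series": [{"dx":-0.001,"dy":-0.001,"dz":-0.05,"wx":0,"wy":0,"wz":0},{"dx":-0.001,"dy":-0.001,"dz":-0.1,"wx":0,"wy":0,"wz":0},{"dx":-0.001,"dy":-0.001,"dz":-0.14,"wx":0,"wy":0,"wz":0},{"dx":-0.001,"dy":-0.001,"dz":-0.16,"wx":0,"wy":0,"wz":0},{"dx":-0.001,"dy":-0.001,"dz":-0.171,"wx":0,"wy":0,"wz":0},{"dx":-0.001,"dy":-0.001,"dz":-0.171,"wx":0,"wy":0,"wz":0}]}}

```text
time: 33.75
tool_pos: [620.6, -129.4, 74.0]
tool_rot: [-2.361, -2.071, 0.001]
contact_force: [-0.2, 1.1, 0.3]
opening: 0.462
grip_force: 0.0
```

{"op": "move_arm", "data": {"series": [{"dx":0,"dy":0,"dz":0,"wx":0,"wy":0,"wz":0},{"dx":0,"dy":0,"dz":0,"wx":0,"wy":0,"wz":0},{"dx":0,"dy":0,"dz":0,"wx":0,"wy":0,"wz":0},{"dx":0,"dy":0,"dz":0,"wx":0,"wy":0,"wz":0},{"dx":0,"dy":0,"dz":0,"wx":0,"wy":0,"wz":0},{"dx":0,"dy":0,"dz":0,"wx":0,"wy":0,"wz":0}], "hand": 0, "squeeze": 20}}

```text
time: 34.25
tool_pos: [621.6, -129.6, 75.6]
tool_rot: [2.361, 2.07, 0.001]
contact_force: [-1.1, -0.7, 3.1]
opening: 0.235
grip_force: 19.5
```

{"op": "move_arm", "data": {"series": [{"dx":0,"dy":0,"dz":0.05,"wx":0,"wy":0,"wz":0},{"dx":0,"dy":0,"dz":0.12,"wx":0,"wy":0,"wz":0},{"dx":0,"dy":0,"dz":0.2,"wx":0,"wy":0,"wz":0},{"dx":-0.02,"dy":0.05,"dz":0.25,"wx":0,"wy":0,"wz":-0.037},{"dx":-0.05,"dy":0.12,"dz":0.25,"wx":0,"wy":0,"wz":-0.037},{"dx":-0.08,"dy":0.19,"dz":0.25,"wx":0,"wy":0,"wz":-0.037},{"dx":-0.11,"dy":0.26,"dz":0.25,"wx":0,"wy":0,"wz":-0.037},{"dx":-0.14,"dy":0.33,"dz":0.25,"wx":0,"wy":0,"wz":-0.037},{"dx":-0.17,"dy":0.4,"dz":0.25,"wx":0,"wy":0,"wz":-0.037},{"dx":-0.2,"dy":0.47,"dz":0.25,"wx":0,"wy":0,"wz":-0.037}]}}

```text
time: 35.08
tool_pos: [519.8, 106.9, 199.5]
tool_rot: [2.478, 1.93, -0.0]
contact_force: [0.1, 0.9, -1.2]
opening: 0.235
grip_force: 19.8
```

{"op": "move_arm", "data": {"series": [{"dx":-0.04,"dy":0.08,"dz":0,"wx":0,"wy":0,"wz":0},{"dx":-0.08,"dy":0.15,"dz":0,"wx":0,"wy":0,"wz":0},{"dx":-0.12,"dy":0.22,"dz":0,"wx":0,"wy":0,"wz":0},{"dx":-0.149,"dy":0.27,"dz":0,"wx":0,"wy":0,"wz":0},{"dx":-0.149,"dy":0.274,"dz":-0.06,"wx":0,"wy":0,"wz":0},{"dx":-0.149,"dy":0.274,"dz":-0.1,"wx":0,"wy":0,"wz":0},{"dx":-0.149,"dy":0.274,"dz":-0.1,"wx":0,"wy":0,"wz":0},{"dx":-0.149,"dy":0.274,"dz":-0.1,"wx":0,"wy":0,"wz":0}]}}

```text
time: 35.75
tool_pos: [445.7, 242.0, 148.9]
tool_rot: [-2.478, -1.93, 0.004]
contact_force: [-0.2, 0.1, 0.1]
opening: 0.238
grip_force: 19.8
```

```bash
python3 tchk.py
```

```text
35.8 [445.7 242.  148.9] yaw -4.959 [-0.2  0.1  0.1] [ 0.02 -0.09  0.03] [ 0.26  0.17 -0.87  1.89  0.14  1.14 -0.91] 0.238 19.8
both [ 4.64093e+02  3.04449e+02 -2.62000e-01] 142.7 [1152]
scene [ 4.64093e+02  3.04449e+02 -2.62000e-01] 142.7 [1152]
keytray diff 120
```

Tray unmoved; descend.

{"op": "move_arm", "data": {"series": [{"dx":0.002,"dy":0.001,"dz":-0.04,"wx":0,"wy":0,"wz":0},{"dx":0.002,"dy":0.001,"dz":-0.07,"wx":0,"wy":0,"wz":0},{"dx":0.002,"dy":0.001,"dz":-0.085,"wx":0,"wy":0,"wz":0},{"dx":0.002,"dy":0.001,"dz":-0.095,"wx":0,"wy":0,"wz":0},{"dx":0.002,"dy":0.001,"dz":-0.105,"wx":0,"wy":0,"wz":0},{"dx":0.002,"dy":0.001,"dz":-0.11,"wx":0,"wy":0,"wz":0}]}}

```text
time: 36.45
tool_pos: [447.8, 243.0, 94.7]
tool_rot: [2.479, 1.93, 0.001]
contact_force: [-0.2, -0.0, -0.9]
opening: 0.234
grip_force: 19.8
```

{"op": "move_arm", "data": {"series": [{"dx":0,"dy":0,"dz":-0.015,"wx":0,"wy":0,"wz":0},{"dx":0,"dy":0,"dz":-0.03,"wx":0,"wy":0,"wz":0},{"dx":0,"dy":0,"dz":-0.04,"wx":0,"wy":0,"wz":0},{"dx":0,"dy":0,"dz":-0.047,"wx":0,"wy":0,"wz":0},{"dx":0,"dy":0,"dz":-0.051,"wx":0,"wy":0,"wz":0},{"dx":0,"dy":0,"dz":-0.051,"wx":0,"wy":0,"wz":0}]}}

```text
time: 36.95
tool_pos: [447.3, 243.2, 68.9]
tool_rot: [-2.478, -1.931, 0.0]
contact_force: [-0.2, -0.2, -1.0]
opening: 0.232
grip_force: 19.8
```

{"op": "move_arm", "data": {"series": [{"dx":0,"dy":0,"dz":-0.001,"wx":0,"wy":0,"wz":0},{"dx":0,"dy":0,"dz":-0.001,"wx":0,"wy":0,"wz":0},{"dx":0,"dy":0,"dz":-0.001,"wx":0,"wy":0,"wz":0},{"dx":0,"dy":0,"dz":0.03,"wx":0,"wy":0,"wz":0},{"dx":0,"dy":0,"dz":0.1,"wx":0,"wy":0,"wz":0},{"dx":0,"dy":0,"dz":0.18,"wx":0,"wy":0,"wz":0},{"dx":0,"dy":0,"dz":0.26,"wx":0,"wy":0,"wz":0},{"dx":0.02,"dy":-0.08,"dz":0.3,"wx":0,"wy":0,"wz":0},{"dx":0.05,"dy":-0.16,"dz":0.32,"wx":0,"wy":0,"wz":0},{"dx":0.08,"dy":-0.24,"dz":0.35,"wx":0,"wy":0,"wz":0}], "hand": 0.46}}

```text
time: 37.78
tool_pos: [484.5, 130.9, 242.7]
tool_rot: [2.474, 1.932, 0.002]
contact_force: [0.6, 1.2, -0.8]
opening: 0.458
grip_force: 0.0
```

{"op": "move_arm", "data": {"series": [{"dx":0,"dy":-0.08,"dz":0,"wx":0,"wy":0,"wz":0},{"dx":0,"dy":-0.16,"dz":0,"wx":0,"wy":0,"wz":0},{"dx":0,"dy":-0.24,"dz":0,"wx":0,"wy":0,"wz":0},{"dx":0,"dy":-0.28,"dz":0,"wx":0,"wy":0,"wz":0},{"dx":0,"dy":-0.28,"dz":0,"wx":0,"wy":0,"wz":0},{"dx":0,"dy":-0.28,"dz":0,"wx":0,"wy":0,"wz":0}]}}

```text
time: 38.28
tool_pos: [484.2, -9.5, 241.0]
tool_rot: [2.482, 1.926, 0.0]
contact_force: [-0.0, 0.3, 0.3]
opening: 0.462
grip_force: 0.0
```

```bash
cat >> tchk2.py <<'E'
overlay(S,np.load("p0.npy"),1.45,"d.png",(225,190,380,295),2.6,pawl=1)
d=cv2.imread("pics/d.png");o[290:290+d.shape[0],400:400+min(400,d.shape[1])]=d[:,:400];cv2.imwrite("pics/v10.png",o)
E
python3 tchk2.py
```

```text
38.3 [484.2  -9.5 241. ] yaw 1.32 [-0.   0.3  0.3] [ 0.   -0.07 -0.02] [ 0.61 -0.01 -0.64  1.83 -0.01  1.32 -0.27] 0.462 0.0
both [ 4.63272e+02  3.05107e+02 -2.47000e-01] 461.3 [1108, 1109]
top [ 4.63060e+02  3.04065e+02 -2.48000e-01] 285.9 [1108]
scene [ 4.63578e+02  3.05395e+02 -2.66000e-01] 174.6 [1109]
keytray diff 119
```

View pics/v10.png

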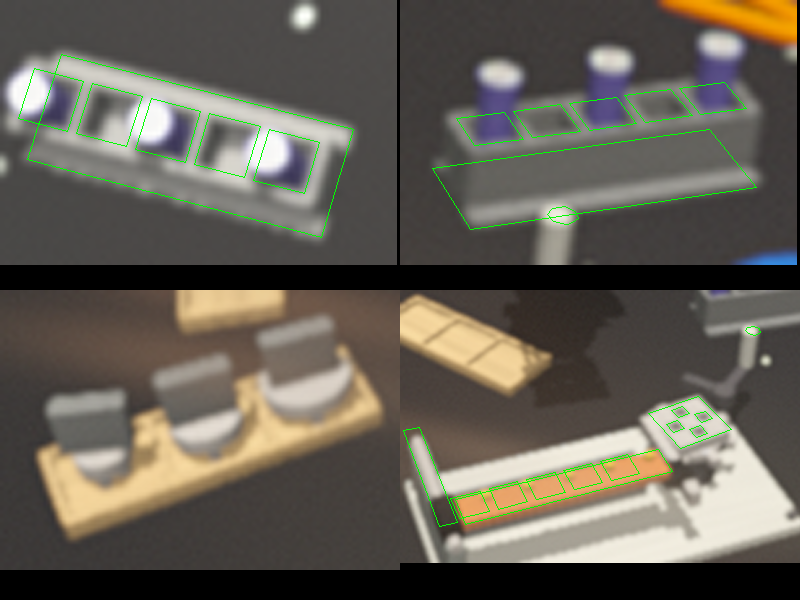

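All three cells stand upright in compartments of their own (tops at crop 500,75; 610,60; 720,45). The key stands in its tray, the bar is fully open and the pawl is out.

```bash
python3 -c "
from plant import bot
print(bot.finish_job())"
```

```text
the job is handed in; nothing more can be done
None
```

The job is handed in, with no verdict returned: the pawl is flipped out, the bar is wound fully open with key_mid, that key stands upright in the key tray again, and all three cells present stand upright in separate cell-tray compartments.

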